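Load the tumbling bowl and start its timer

ROBOT

A 7-joint arm with a two-finger parallel gripper is mounted at the origin on the work surface. World frame = base frame: x ahead of the robot, y to its left, z up, the work surface at z = 0. Lengths are in mm, angles in rad, forces in N, time in s.
With the tool pointing down it reaches from about 400 to 875 mm from the base axis. Payload 4.4 kg.
Tool frame: the origin (TCP) lies at the very end of the fingers, on their centre line; the grasp point (between the pads) lies 19 mm behind it; z points along the fingers, y is the line along which they close (so a half turn about z gives the same grasp; the last joint's range is limited). The gripper opens to 85 mm and grips with 20 to 120 N. Pads are 22 mm wide; open, the fingers measure 114 mm over their backs; the gripper's body (76 mm by 85 mm) begins 54 mm behind the grasp point. The pads swing forward as they close: fully open they stand 13 mm farther back than shut.
Start: joints at [1.069, 0.628, 0.038, 1.517, -0.027, 0.996, -0.02], TCP at [274.416, -589.248, 231.313] pointing down, gripper open.
Joint ranges: [-3.06, 3.06], [-0.37, 2.12], [-1.25, 1.32], [0.18, 2.47], [-1.1, 4.24], [0.23, 1.98], [-2.94, 2.94]. Speed limits (rad/s): [2.57, 2.57, 3.14, 3.14, 3.14, 3.14, 3.14].

INTERFACE

Orientations are given as [roll, pitch, yaw] about the fixed x, y, z axes, in that order (R = Rz(yaw) Ry(pitch) Rx(roll)).
In Python, from cell import status, get_image, ctrl, models gives the robot as it stands.
- The arm moves only by the shell command python3 -m handwheel 'ROWS' [OPENING]. ROWS is JSON, a list of rows, each an object with "delta_pos": the shift along the world's x, y, z in cm, a list of three; "yaw": the turn about the world's z in rad. A call has 1 to 10 rows; each row shifts and turns the commanded pose from where the row before left it; what a row does not reach is not made up. A row lasts 1/12 s, in which the tool goes at most 41.7 mm and 7.16 degrees, less where a joint would pass 70% of its speed; a pose out of reach is approached as far as the arm can. A call is refused whole if a number of a shift passes 4.17 or a number of a turn 0.125, either way. A call with a gripper value outside its range is refused whole. OPENING is the opening, from -1 (shut) to 1 (fully open), set as the call begins (- or left out, the last holds). The fingers move at their own pace and stop on an object; the grip force is fixed at half the most. Time passes only in rows, so rows that do not move let the fingers close. It gives the time, the measured TCP pose, the force, the opening and the grip force at its end, in the units of the state.
- status.read_state(): the state, without advancing time (a new reading comes with each control period).
- get_image(name): name is "scene" or "side" or "wrist"; returns a dict with "color" (420x560x3 uint8, red, green, blue), "z_map" (420x560 float32, mm along the optical axis (not along the pixel's ray), 0 where there is no reading), "fx", "fy", "cx", "cy" (pixels), "position" and "rotation" of the camera in the world; the wrist camera has in their place "hand_eye" (4x4, takes a point from camera to tool coordinates, whose origin is the TCP and whose axes are the flange's). Camera axes: x right, y up, looking along -z (the intrinsics and any distortion apply to the point x, -y, -z); pixel columns grow to the right and rows downward; lengths in mm; the calibration is good to about 2 mm. A picture is of the moment at which its call begins: read the wrist's pose just before it.
- ctrl.finish_job(): hands the job in; it is judged then, once.
Trained networks look in a picture, given as the dict that the camera call returned (one of the last four; its "shot" number tells which), for a name from the list of things; names that differ only in an ending like _2 or _b are one class to them, and where a whole thing is asked for, a point or a joint stands for the part that bears it (a point fixed in the world has none). Each returns a list of dicts, best first, with "score" (0 to 1); they miss things now and then, are a little off and sometimes report something else, mostly with a low value. They report only what shows in the picture. A call takes as long as a camera call. They do not tell look-alikes from the thing itself.
- models.boxes_of(picture, name): "rect" ([left, top, right, bottom] in pixels, round what is visible of it).
The state is a dict: "clock": time; "qpos": joint angles; "qd": joint speeds; "tau": joint torques, N m; "eef_pos": TCP position; "tool_rot": TCP orientation; "force": force on the tool from outside, world axes, zero at the start; "torque": the same for the moment, N m; "width": finger opening in mm; "gripper_force": force on a finger pad.
Only numpy, scipy, OpenCV 4.12 (cv2) and the standard library are available. Lean on these libraries where they do the work, as an engineer would, in place of code of your own. Each camera call takes 0.05 s, during which the arm holds its last target. There are 200 camera calls.

TASK

Tip all the ceramic chips from the tray into the tumbling bowl; the empty tray goes back flat on its black mat, as it stood. Only when the chips are in, lower every marble ball gently onto them in the bowl, never ramming one or letting it fall more than a finger's breadth (a light touch before letting go is right), and after the last ball turn the timer knob clockwise to the 3-hour mark. Leave the other tools and the jar where they are.

Things in the scene. Friction and masses are not known exactly. Their poses are not given: they have to be found in the camera images.
- bowl: Fixed grey tumbling bowl on a low round dark base. Origin: centre of its underside on the bench. Outer radius 104 mm at the base and 101 mm at the rim, nearly straight wall 5 mm thick (inner radius 92 mm at the floor, 96 mm at the rim), rim 100 mm above the bench.
- bowl_in (a point): Centre of the bowl's inner floor, 18 mm above the bench (so the bowl is 82 mm deep inside).
- mat: Fixed thin black rubber mat, 230 x 150 x 4 mm, where the tray stands. Its origin is on the bench under the middle of where the pan of the tray belongs (the mat's own middle is 20 mm further along its +x, since it also lies under the handle); its +x points away from the robot, give or take its yaw.
- tray: Loose three-sided aluminium tray (a scoop pan), about 220 g. Origin: underside, middle of the pan. Pan 140 mm long (its x) by 110 mm wide (its y), floor 4 mm thick, walls 26 mm high and 4 mm thick on the +x end and on both sides; the -x end is open, so pieces slide off there (they start to slide at 25 to 37 degrees of tilt). It starts on the mat with its open end towards the robot.
- tray_handle (a point): Grip point of the tray's handle, axes as the tray's: an upright wooden fin 50 mm long along the tray's x, 12 mm thick along its y, behind the back wall on the centre line, from 4 mm to 49 mm above the tray's underside. The point is 98 mm along +x from the tray's origin and 36 mm up, 13 mm below the fin's top.
- tray_lip (a point): Middle of the tray's open edge, at floor level (70 mm along -x from the tray's origin, 4 mm up).
- timer_grip (a point): Point on the axis of the timer's black knob, 54 mm above the bench, in the middle of its gripping bar. The bar is 44 mm long along this point's x, 14 mm thick along its y, from 36 to 65 mm above the bench; the white pointer line on top is at its -x end. The knob sits on a fixed grey box 85 x 85 x 28 mm.
- timer (a joint): Angle of the timer knob, rad: 0 = pointer at the thick white mark (off), growing clockwise seen from above, up to a stop at 2.0. Thin white marks at 0.4, 0.8, 1.2, 1.6 and 2.0 are 1, 2, 3, 4 and 5 hours. Friction (about 0.06 N m) holds it where it is left. It starts between 0 and 0.3.
- stone1_center (a point): Centre of a pale marble ball, diameter 44 mm, ground flat beneath so that it stands on the bench without rolling, with this point 18.5 mm above what it stands on; about 100 g. It may be absent.
- stone2_center (a point): Same as stone1. It may be absent.
- stone3_center (a point): Same as stone1. It may be absent.
- stone4_center (a point): Same as stone1. It may be absent.
- stone5_center (a point): Same as stone1. It may be absent.
- chip1_center (a point): Centre of a brown ceramic chip on the tray: a short cylinder 22 mm across, 18 mm tall, 16 g.
- chip2_center (a point): Same as chip1.
- chip3_center (a point): Same as chip1.
- chip4_center (a point): Same as chip1.
- chip5_center (a point): Same as chip1.
- jar: Small glass jar, 48 mm across, 60 mm tall, standing on the bench near the robot. Not part of the job. Origin: underside.
- hammer: Hammer, 220 mm long, lying towards the left end of the bench. Not part of the job. Origin: underside.
- mandrel: Steel ring mandrel, 140 mm tall on a foot 60 mm across, standing at the back. Not part of the job. Origin: underside.
Not all that is in view belongs to the job. Leave any green or yellow look-alike of the part that bears timer_grip alone.

How it is judged:
By the outcome, as a careful person would: the job done as asked, in the order asked, and still so for the second after the job is handed in, with the robot touching nothing.
Of stone1, stone2, stone3, stone4, stone5 only 3 to 5 are there at a start; the rules pass over those that are not, and their reading is None.
At some moment in a run one of stone1, stone2, stone3, stone4, stone5 may be knocked a few centimetres aside while the robot is not near it.
It also fails if it takes over 210 s, if anything falls off the work surface, if the arm or the gripper's body presses on something with over 40 N, if the wrist force passes 120 N, or if a joint passes its speed limit or range.

## Working session

There is one attempt and no reset: what is moved stays moved. The work goes in short steps, Python scripts to look and compute and a shell command to move; the robot and the scene stay as the last step left them, time stands still between calls to the robot, and variables do not carry over. Pictures are saved under pics/ and viewed, at most 14 in all, crops included, and the job is handed in when it is done.

```bash
ls; mkdir -p pics; cat > h.py <<'E'
import numpy as np, cv2
from scipy.spatial.transform import Rotation as R
from cell import status, get_image, ctrl, models
def cam(name):
    s=status.read_state(); im=get_image(name)
    if name=="wrist":
        T=np.eye(4); T[:3,:3]=R.from_euler('xyz',s['tool_rot']).as_matrix(); T[:3,3]=s['eef_pos']
        im['T']=T@np.array(im['hand_eye'])
    else:
        T=np.eye(4); r=np.array(im['rotation']); T[:3,:3]=r if r.shape==(3,3) else R.from_euler('xyz',r).as_matrix(); T[:3,3]=im['position']; im['T']=T
    return im
def save(im,f,box=None,k=1):
    c=cv2.cvtColor(im['color'],cv2.COLOR_RGB2BGR)
    if box: l,t,r,b=box; c=c[t:b,l:r]
    cv2.imwrite('pics/'+f,cv2.resize(c,None,fx=k,fy=k,interpolation=cv2.INTER_CUBIC))
def cloud(im):
    z=im['z_map']; v,u=np.mgrid[:z.shape[0],:z.shape[1]]
    P=np.stack([(u-im['cx'])/im['fx']*z,-(v-im['cy'])/im['fy']*z,-z],-1)
    W=P@im['T'][:3,:3].T+im['T'][:3,3]; W[z==0]=np.nan
    return W
def ray(im,u,v,h):
    "point on pixel ray at world height h"
    d=im['T'][:3,:3]@np.array([(u-im['cx'])/im['fx'],-(v-im['cy'])/im['fy'],-1]); o=im['T'][:3,3]
    return o+d*(h-o[2])/d[2]
E
python3 - <<'E'
from h import *
for n in ("scene","side","wrist"):
    im=cam(n); save(im,n+'0.png')
    print(n,{k:(np.round(v,3).tolist() if not isinstance(v,(int,float,str)) else v) for k,v in im.items() if k not in('color','z_map')})
    for k in ("bowl","mat","tray","timer_grip","stone1_center","jar","chip1_center"):
        print(k,[(b['score'],np.round(b['rect']).tolist()) for b in models.boxes_of(im,k)])
print(status.read_state())
E
```

```text
pics
scene {'fx': 425.2615746712697, 'fy': 425.2615746712697, 'cx': 284.47831384177465, 'cy': 209.13099897185455, 'position': [1063.508, -441.015, 792.595], 'rotation': [0.797, 0.001, 0.867], 'shot': 1, 'T': [[0.647, -0.532, 0.546, 1063.508], [0.762, 0.453, -0.462, -441.015], [-0.001, 0.715, 0.699, 792.595], [0.0, 0.0, 0.0, 1.0]]}
bowl [(0.6, [299.0, 136.0, 377.0, 211.0])]
mat [(0.89, [131.0, 237.0, 245.0, 334.0]), (0.49, [378.0, 237.0, 410.0, 290.0])]
tray [(0.83, [145.0, 239.0, 222.0, 306.0]), (0.2, [302.0, 260.0, 320.0, 284.0])]
timer_grip [(0.76, [106.0, 319.0, 129.0, 348.0]), (0.68, [239.0, 313.0, 267.0, 344.0]), (0.64, [304.0, 258.0, 324.0, 287.0]), (0.52, [117.0, 206.0, 136.0, 230.0]), (0.32, [299.0, 136.0, 376.0, 210.0])]
stone1_center [(0.61, [266.0, 246.0, 285.0, 268.0])]
jar [(0.75, [222.0, 193.0, 239.0, 220.0]), (0.65, [133.0, 239.0, 241.0, 335.0])]
chip1_center []
side {'fx': 490.6955722666952, 'fy': 490.6955722666952, 'cx': 279.484118332576, 'cy': 211.04723468387044, 'position': [-106.177, 955.491, 856.706], 'rotation': [0.952, -0.008, -2.531], 'shot': 2, 'T': [[-0.819,
[... 1211 characters left out ...]
 'qpos': array([ 1.0691903 ,  0.62838627,  0.03848487,  1.51738988, -0.02700313,
        0.99631932, -0.02001053]), 'qd': array([ 4.86894581e-04, -3.97864529e-04, -1.48364381e-03,  5.23798765e-05,
        5.62326733e-04, -2.02864077e-03, -2.50762526e-04]), 'tau': array([ 6.47781526e-04, -5.63280451e+01,  1.22552175e+00, -1.93776459e+01,
        1.08268301e-02,  1.78037833e-03, -2.85329094e-09]), 'eef_pos': array([ 274.43129713, -589.24135231,  231.32529609]), 'tool_rot': array([ 3.14157860e+00, -4.89013998e-05,  4.35781251e-01]), 'force': array([ 0.04417937, -0.37826638,  0.28141364]), 'torque': array([ 0.03924807, -0.07641304,  0.03221423]), 'gripper_force': 0.0, 'width': 85.13610174320756}
```

View pics/scene0.png

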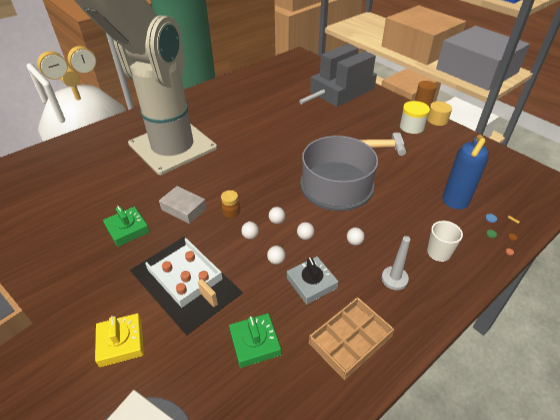

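View pics/side0.png

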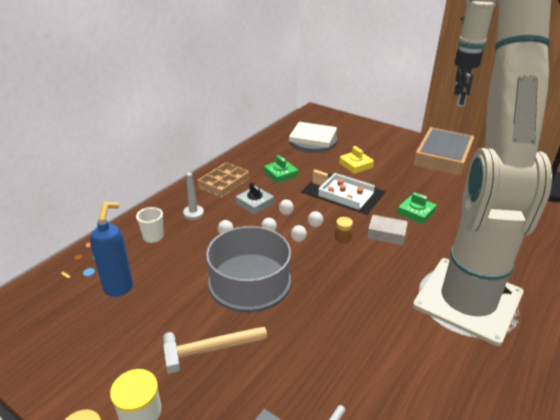

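Scene picture: bowl at (340,170), tray with 5 chips at (185,272), fin at (207,292), black mat; five pale balls at (277,215), (250,230), (306,231), (276,255), (356,236); jar (230,204); mandrel (397,265).
Timer candidates: green (125,222), green (255,338), yellow (118,338), and the black knob on the grey box at (312,277). The description says a black knob on a grey box, so I choose (312,277) and crop it.

```bash
python3 - <<'E'
from h import *
im=cam("scene"); W=cloud(im); save(im,'timer.png',(270,230,350,310),7)
# balls: pale blobs
hsv=cv2.cvtColor(im['color'],cv2.COLOR_RGB2HSV)
for (u,v) in [(277,215),(250,230),(306,231),(276,255),(356,236)]:
    print('ball',ray(im,u,v,20).round(), np.nanmean(W[v-1:v+2,u-1:u+2],(0,1)).round())
for n,u,v in [('jar',230,204),('timer',312,272),('mandrel',405,240),('fin',206,288)]:
    print(n,W[v,u].round())
# bowl rim
m=(W[...,2]>93)&(W[...,2]<106)&(W[...,0]>200)
sel=np.zeros_like(m); sel[125:215,290:390]=1
p=W[m&sel]; A=np.c_[2*p[:,:2],np.ones(len(p))]; s=np.linalg.lstsq(A,(p[:,:2]**2).sum(1),rcond=None)[0]
print('bowl',s[:2],np.sqrt(s[2]+s[0]**2+s[1]**2),len(p))
# mat: black
m=(hsv[...,2]<45)&(abs(W[...,2]-4)<8); sel[:]=0; sel[230:340,120:250]=1
p=(m&sel).astype(np.uint8); n,l,st,c=cv2.connectedComponentsWithStats(p); i=1+st[1:,4].argmax()
q=W[l==i][:,:2].astype(np.float32); print('mat',cv2.minAreaRect(q), len(q))
# tray white walls
m=(hsv[...,1]<60)&(hsv[...,2]>110)&(W[...,2]>22)&(W[...,2]<38)
q=W[m&(sel>0)][:,:2].astype(np.float32); print('tray walls',cv2.minAreaRect(q),len(q))
m=(W[...,2]>42)&(W[...,2]<60)&(sel>0); q=W[m][:,:2].astype(np.float32); print('fin',cv2.minAreaRect(q),len(q), q.mean(0))
E
```

```text
ball [464.  41.  20.] [475.  32.  34.]
ball [461. -43.  20.] [473. -50.  34.]
ball [554.  60.  20.] [563.  52.  33.]
ball [565. -45.  20.] [574. -52.  35.]
ball [645. 142.  20.] [653. 131.  35.]
jar [382. -44.  52.]
timer [678. -37.  62.]
mandrel [782. 120. 140.]
fin [ 559. -230.   53.]
bowl [468.33496328 255.37327521] 97.86961625078848 530Traceback (most recent call last):
  File "<stdin>", line 16, in <module>
ValueError: attempt to get argmax of an empty sequence
```

View pics/timer.png

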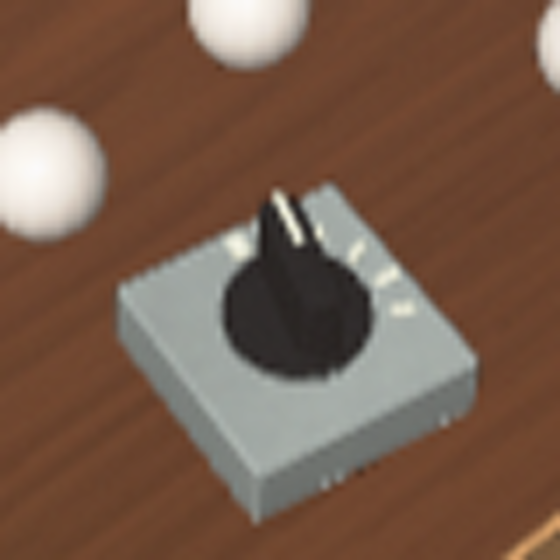

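Crop: black bar knob on a grey box with the thick mark at (237,245) and thin marks to its right. The pointer is at (285,215), a bit past off. This is the right one.

```bash
python3 - <<'E'
from h import *
im=cam("scene"); W=cloud(im); g=im['color'].max(-1)
s=(slice(232,340),slice(125,250)); w=W[s].reshape(-1,3); gg=g[s].reshape(-1); c=im['color'][s].reshape(-1,3).astype(int)
ok=~np.isnan(w[:,0]); print(ok.mean(), np.percentile(gg,[2,10,25,50]))
def rect(m): 
    q=w[m&ok][:,:2].astype(np.float32); print(len(q),cv2.minAreaRect(q),q.mean(0)) if len(q)>5 else print('few')
rect((gg<38)&(w[:,2]<15)); 
pale=(c.max(1)-c.min(1)<35)&(gg>110); print(np.percentile(w[pale&ok][:,2],[1,50,90,99]))
rect(pale&(w[:,2]>20)&(w[:,2]<36)); rect(pale)
wood=(c[:,0]-c[:,2]>50)&(w[:,2]>46); rect(wood); rect((w[:,2]>46))
E
```

```text
0.9961481481481481 [ 51.  54. 102. 109.]
few
[ 0.49634726  8.91688639 29.1007037  31.67754414]
492 ((463.910400390625, -221.8592987060547), (142.49053955078125, 334.3540344238281), 1.9224281311035156) [ 485.4009  -223.72937]
2136 ((451.6456298828125, -226.8978271484375), (169.43833923339844, 337.76690673828125), 6.738276481628418) [ 464.6037  -228.67265]
132 ((557.7196044921875, -228.7548065185547), (49.87620544433594, 12.133854866027832), 4.121857166290283) [ 559.59235 -229.23593]
152 ((612.999267578125, -222.77731323242188), (160.60963439941406, 13.457535743713379), 6.330353260040283) [ 575.34564 -227.29317]
```

```bash
R='' ; python3 -m handwheel '[{"delta_pos":[2.05,3.2,0],"yaw":-0.06},{"delta_pos":[2.05,3.2,0],"yaw":-0.06},{"delta_pos":[2.05,3.2,0],"yaw":-0.06},{"delta_pos":[2.05,3.2,0],"yaw":-0.06},{"delta_pos":[2.05,3.2,0],"yaw":-0.06},{"delta_pos":[2.05,3.2,0],"yaw":-0.06}]' 1
python3 -m handwheel '[{"delta_pos":[2.05,3.2,0],"yaw":0},{"delta_pos":[2.05,3.2,0],"yaw":0},{"delta_pos":[2.05,3.2,0],"yaw":0},{"delta_pos":[2.05,3.2,0],"yaw":0},{"delta_pos":[2.05,3.2,0],"yaw":0},{"delta_pos":[0,0,0],"yaw":0},{"delta_pos":[0,0,0],"yaw":0},{"delta_pos":[0,0,0],"yaw":0}]'
cat > tray.py <<'E'
from h import *
import sys
im=cam("wrist"); W=cloud(im); save(im,sys.argv[1])
w=W.reshape(-1,3); c=im['color'].reshape(-1,3).astype(int); ok=~np.isnan(w[:,0]); mx=c.max(1); sp=mx-c.min(1)
def rect(n,m):
    k=cv2.morphologyEx((m&ok).reshape(420,560).astype(np.uint8),cv2.MORPH_OPEN,np.ones((3,3)))
    N,l,st,_=cv2.connectedComponentsWithStats(k)
    if N<2: print(n,'none'); return
    q=w[(l==1+st[1:,4].argmax()).reshape(-1)]; (x,y),(a,b),t=cv2.minAreaRect(q[:,:2].astype(np.float32)); print(n,len(q),np.round([x,y,a,b,t],1),'z',q[:,2].mean().round(1))
rect('fin top',(w[:,2]>46)&(w[:,2]<60)); rect('mat',(mx<60)&(abs(w[:,2]-4)<7)); rect('tray',(sp<40)&(mx>95)&(w[:,2]>24)&(w[:,2]<36))
rect('tray+mat',(sp<40)&(w[:,2]<36))
E
python3 tray.py w1.png
```

```text
clock: 1.8
eef_pos: [398.2, -395.7, 231.5]
tool_rot: [3.141, -0.0, 0.073]
force: [0.7, 0.2, 0.4]
width: 85.4
gripper_force: 0.0
clock: 2.47
eef_pos: [499.6, -237.8, 231.4]
tool_rot: [3.141, 0.0, 0.076]
force: [-0.0, -1.6, 0.1]
width: 85.5
gripper_force: 0.0
fin top 1417 [ 324.2 -568.1   90.9   43.    17.2] z 51.6
mat 10184 [ 476.4 -240.6  227.7  148.     3.5] z 4.9
tray 3003 [646.3 -22.   85.2  45.3  81. ] z 29.1
tray+mat 21406 [ 475.1 -240.8  232.6  152.2    3.5] z 8.4
```

View pics/w1.png

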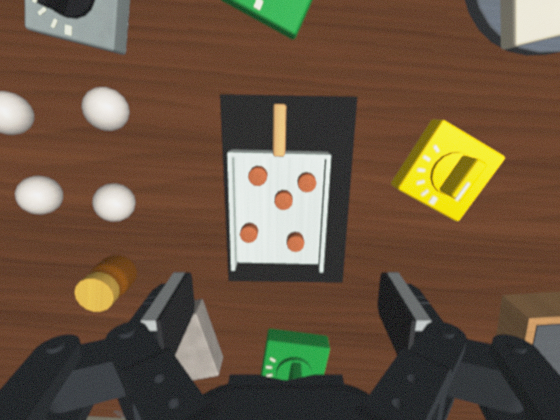

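```bash
python3 - <<'E'
from h import *
im=cam("wrist"); W=cloud(im); print(status.read_state()['eef_pos'])
m=(W[...,2]>44)&(W[...,2]<56)&(abs(W[...,0]-555)<50)&(abs(W[...,1]+232)<30)
q=W[m]; print(len(q), cv2.minAreaRect(q[:,:2].astype(np.float32)), q.mean(0))
m=(W[...,2]>25)&(W[...,2]<38)&(abs(W[...,0]-460)<90)&(abs(W[...,1]+240)<75); q=W[m]; print(len(q), cv2.minAreaRect(q[:,:2].astype(np.float32)))
E
```

```text
[ 498.96002496 -238.98288546  231.39624526]
646 ((556.2437744140625, -226.86907958984375), (49.55809020996094, 11.68130111694336), 3.648223876953125) [ 557.16390272 -226.58486364   53.69181301]
2660 ((461.31829833984375, -231.58026123046875), (140.74142456054688, 110.30987548828125), 3.0393645763397217)
```

Wrist picture: the tray sits on the mat with its fin at (280,130) and five chips. Four balls are on the left, with a green look-alike at bottom, the yellow one at right and the jar at (100,285).
Fin measures 50 x 12 mm and its top is 53.7 mm high, both as expected.

```bash
python3 -m handwheel '[{"delta_pos":[2.9,0.6,-2.0],"yaw":-0.014},{"delta_pos":[2.9,0.6,-2.0],"yaw":0},{"delta_pos":[0,0,-3.5],"yaw":0},{"delta_pos":[0,0,-3.5],"yaw":0},{"delta_pos":[0,0,-3.5],"yaw":0},{"delta_pos":[0,0,-3],"yaw":0},{"delta_pos":[0,0,-2],"yaw":0},{"delta_pos":[0,0,-1.3],"yaw":0},{"delta_pos":[0,0,0],"yaw":0},{"delta_pos":[0,0,0],"yaw":0}]'
python3 - <<'E'
from h import *
im=cam("wrist"); save(im,'w2.png')
E
```

```text
clock: 3.4
eef_pos: [557.6, -226.4, 23.4]
tool_rot: [3.141, 0.0, 0.06]
force: [0.4, -0.8, 0.8]
width: 85.5
gripper_force: 0.0
```

View pics/w2.png

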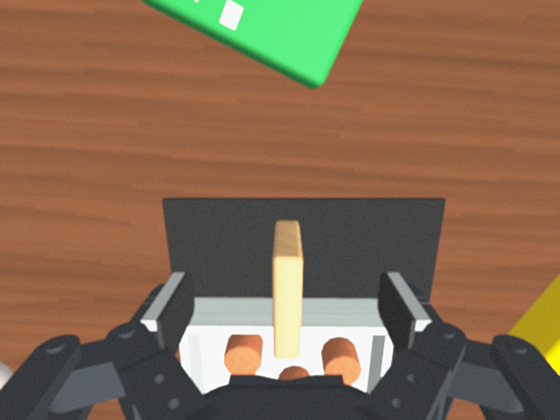

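The fin (col 287) is centred between the open fingers. Close, then lift and watch whether the tray droops.

```bash
python3 -m handwheel '[{"delta_pos":[0,0,0],"yaw":0},{"delta_pos":[0,0,0],"yaw":0},{"delta_pos":[0,0,0],"yaw":0},{"delta_pos":[0,0,0],"yaw":0},{"delta_pos":[0,0,0],"yaw":0},{"delta_pos":[0,0,0],"yaw":0},{"delta_pos":[0,0,0],"yaw":0},{"delta_pos":[0,0,0],"yaw":0}]' -1
python3 -m handwheel '[{"delta_pos":[0,0,0.5],"yaw":0},{"delta_pos":[0,0,1.0],"yaw":0},{"delta_pos":[0,0,1.0],"yaw":0},{"delta_pos":[0,0,1.0],"yaw":0},{"delta_pos":[0,0,1.0],"yaw":0},{"delta_pos":[0,0,0.5],"yaw":0},{"delta_pos":[0,0,0],"yaw":0},{"delta_pos":[0,0,0],"yaw":0}]'
cat > tilt.py <<'E'
from h import *
import sys
s=status.read_state(); e=s['eef_pos']; y=s['tool_rot'][2]; im=cam("scene"); W=cloud(im)
if len(sys.argv)>1: save(im,sys.argv[1])
d=W-np.array([e[0],e[1],e[2]+19]); u=d[...,0]*np.cos(y)+d[...,1]*np.sin(y); v=-d[...,0]*np.sin(y)+d[...,1]*np.cos(y); z=d[...,2]
c=im['color'].astype(int)
m=(c.max(-1)-c.min(-1)<30)&(c.max(-1)>120)&(u<-25)&(u>-190)&(abs(v)<65)&(z<120)&(W[...,2]>10)
k=cv2.morphologyEx(m.astype(np.uint8),cv2.MORPH_OPEN,np.ones((2,2)))>0
q=np.c_[u[k],v[k],z[k]]; print('n',len(q))
for a in range(-190,-20,20):
    t=q[(q[:,0]>=a)&(q[:,0]<a+20)]
    if len(t)>4: print(a+10,len(t),'z lo/med/hi',np.percentile(t[:,2],[3,50,97]).round())
E
python3 tilt.py s3.png
```

```text
clock: 4.12
eef_pos: [558.2, -225.4, 23.8]
tool_rot: [3.141, -0.001, 0.062]
force: [-0.4, -0.4, 5.1]
width: 11.4
gripper_force: 59.8
clock: 4.78
eef_pos: [558.1, -225.3, 73.8]
tool_rot: [3.141, -0.001, 0.062]
force: [-0.4, 0.2, -3.2]
width: 11.1
gripper_force: 58.8
n 1000
-160 117 z lo/med/hi [-38. -35. -13.]
-140 167 z lo/med/hi [-38. -35. -13.]
-120 183 z lo/med/hi [-38. -35. -13.]
-100 126 z lo/med/hi [-37. -35. -13.]
-80 77 z lo/med/hi [-37. -34. -12.]
-60 89 z lo/med/hi [-93. -34. -12.]
-40 49 z lo/med/hi [-36. -22. -11.]
-20 158 z lo/med/hi [-39. -25.  76.]
```

The tray is held rigidly flat, so I have to pivot it in the grip. The plan is to press its lip against the bowl's outer wall while raising the handle, giving a small pre-tilt, then finish against the inner wall. First carry it over, smoothly.

```bash
python3 -m handwheel '[{"delta_pos":[0,0,0.7],"yaw":0},{"delta_pos":[0,0,1.3],"yaw":0},{"delta_pos":[0,0,1.8],"yaw":0},{"delta_pos":[0,0,1.8],"yaw":0},{"delta_pos":[0,0,1.8],"yaw":0},{"delta_pos":[0,0,1.8],"yaw":0},{"delta_pos":[0,0,1.3],"yaw":0},{"delta_pos":[0,0,1.0],"yaw":0},{"delta_pos":[0,0,0.5],"yaw":0},{"delta_pos":[0,0,0],"yaw":0}]'
python3 -m handwheel '[{"delta_pos":[0.2,0.5,0],"yaw":0},{"delta_pos":[0.4,1.0,0],"yaw":0},{"delta_pos":[0.6,1.5,0],"yaw":0},{"delta_pos":[0.8,2.0,0],"yaw":0},{"delta_pos":[1.0,2.4,0],"yaw":0},{"delta_pos":[1.0,2.4,0],"yaw":0},{"delta_pos":[1.0,2.4,0],"yaw":0},{"delta_pos":[1.0,2.4,0],"yaw":0},{"delta_pos":[1.0,2.4,0],"yaw":0},{"delta_pos":[1.0,2.4,0],"yaw":0}]'
python3 -m handwheel '[{"delta_pos":[1.0,2.4,0],"yaw":0},{"delta_pos":[1.0,2.4,0],"yaw":0},{"delta_pos":[1.0,2.4,0],"yaw":0},{"delta_pos":[1.0,2.4,0],"yaw":0},{"delta_pos":[1.0,2.4,0],"yaw":0},{"delta_pos":[1.0,2.4,0],"yaw":0},{"delta_pos":[1.0,2.4,0],"yaw":0},{"delta_pos":[1.0,2.4,0],"yaw":0},{"delta_pos":[0.7,2.2,0],"yaw":0},{"delta_pos":[0.7,2.0,0],"yaw":0}]'
python3 -m handwheel '[{"delta_pos":[0.6,1.6,0],"yaw":0},{"delta_pos":[0.3,1.2,0],"yaw":0},{"delta_pos":[0.2,0.8,0],"yaw":0},{"delta_pos":[0,0.4,0],"yaw":0},{"delta_pos":[0,0,0],"yaw":0},{"delta_pos":[0,0,0],"yaw":0},{"delta_pos":[0,0,0],"yaw":0}]'
python3 tilt.py s4.png
```

```text
clock: 5.67
eef_pos: [558.3, -225.4, 194.2]
tool_rot: [3.141, -0.001, 0.062]
force: [0.0, 0.4, -3.8]
width: 11.0
gripper_force: 58.8
clock: 6.5
eef_pos: [637.7, -28.3, 192.0]
tool_rot: [-3.141, 0.002, 0.063]
force: [0.9, 0.5, -4.4]
width: 10.7
gripper_force: 58.8
clock: 7.33
eef_pos: [730.9, 206.5, 191.3]
tool_rot: [-3.141, 0.003, 0.064]
force: [-0.2, 0.2, -2.5]
width: 11.1
gripper_force: 58.8
clock: 7.92
eef_pos: [742.9, 241.1, 193.2]
tool_rot: [3.14, 0.0, 0.06]
force: [0.5, -0.6, -3.0]
width: 10.9
gripper_force: 58.8
n 1729
-180 12 z lo/med/hi [-213. -120. -111.]
-160 187 z lo/med/hi [-38. -34. -14.]
-140 215 z lo/med/hi [-38. -30. -13.]
-120 250 z lo/med/hi [-213.  -34.  -14.]
-100 314 z lo/med/hi [-39. -34. -13.]
-80 257 z lo/med/hi [-37. -31. -13.]
-60 194 z lo/med/hi [-38. -30. -13.]
-40 137 z lo/med/hi [-38. -30. -12.]
-20 150 z lo/med/hi [-38. -23.  68.]
```

View pics/s4.png

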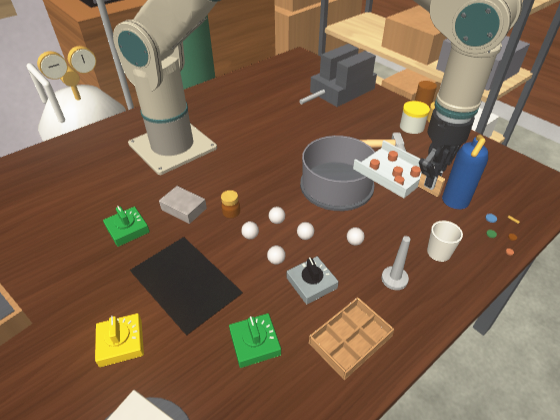

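Tray flat with all 5 chips at (395,170), right beside the bowl. Check the bottle's clearance before lowering.

```bash
python3 - <<'E'
from h import *
im=cam("scene"); W=cloud(im)
for u,v in [(465,200),(462,185),(475,160),(440,235),(405,240),(445,215)]: print(u,v,W[v,u].round())
im=cam("side"); W=cloud(im)
print(models.boxes_of(im,"mandrel")[:2]); save(im,'side4.png',(60,120,380,330),2)
for u,v in [(113,255),(113,280),(150,225)]: print(u,v,W[v,u].round())
E
```

```text
465 200 [750. 442.  33.]
462 185 [735. 426.  84.]
475 160 [739. 434. 162.]
440 235 [781. 288.  34.]
405 240 [782. 120. 139.]
445 215 [735. 390.  -0.]
[{'rect': [185.6, 209.1, 201.7, 222.0], 'score': 0.47}]
113 255 [685. 473. 127.]
113 280 [695. 482.  52.]
150 225 [773. 291.  62.]
```

```bash
python3 - <<'E'
from h import *
im=cam("scene"); W=cloud(im); s=np.zeros(W.shape[:2],bool); s[218:265,425:465]=1
p=W[s&(W[...,2]>12)&(W[...,2]<120)&(W[...,0]<900)]; print(p[:,2].max(),p[:,:2].min(0),p[:,:2].max(0))
t=p[p[:,2]>p[:,2].max()-10][:,:2]; A=np.c_[2*t,np.ones(len(t))]; q=np.linalg.lstsq(A,(t**2).sum(1),rcond=None)[0]; print(q[:2],np.sqrt(q[2]+q[0]**2+q[1]**2))
E
```

```text
79.8893695673006 [766.26263464 232.28770063] [834.2798294  305.77559481]
[800.44351313 267.74172677] 32.561062516705135
```

```bash
python3 -m handwheel '[{"delta_pos":[0,0.5,-0.6],"yaw":0},{"delta_pos":[0,0.5,-1.2],"yaw":0},{"delta_pos":[0,0.5,-1.6],"yaw":0},{"delta_pos":[0,0.5,-1.6],"yaw":0},{"delta_pos":[0,0.2,-1.6],"yaw":0},{"delta_pos":[0,0,-1.2],"yaw":0},{"delta_pos":[0,0,-0.7],"yaw":0},{"delta_pos":[0,0,-0.2],"yaw":0},{"delta_pos":[0,0,0],"yaw":0},{"delta_pos":[0,0,0],"yaw":0}]'
python3 -m handwheel '[{"delta_pos":[-0.2,0,0],"yaw":0},{"delta_pos":[-0.2,0,0],"yaw":0},{"delta_pos":[-0.2,0,0],"yaw":0},{"delta_pos":[0,0,0],"yaw":0},{"delta_pos":[0,0,0],"yaw":0}]'
python3 -m handwheel '[{"delta_pos":[-0.2,0,0],"yaw":0},{"delta_pos":[-0.1,0,0],"yaw":0},{"delta_pos":[0,0,0],"yaw":0},{"delta_pos":[0,0,0],"yaw":0}]'
```

```text
clock: 9.0
eef_pos: [743.6, 264.5, 107.0]
tool_rot: [-3.142, -0.001, 0.061]
force: [0.3, -0.6, -2.4]
width: 10.8
gripper_force: 58.8
clock: 9.42
eef_pos: [736.9, 264.9, 106.8]
tool_rot: [-3.141, -0.0, 0.062]
force: [0.3, -0.0, -2.7]
width: 11.1
gripper_force: 58.8
clock: 9.75
eef_pos: [735.0, 264.6, 106.9]
tool_rot: [-3.142, -0.002, 0.062]
force: [3.7, -0.1, -1.4]
width: 11.2
gripper_force: 58.9
```

```bash
python3 -m handwheel '[{"delta_pos":[-0.2,0,0],"yaw":0},{"delta_pos":[-0.2,0,0],"yaw":0},{"delta_pos":[0,0,0],"yaw":0},{"delta_pos":[0,0,0],"yaw":0}]'
python3 -m handwheel '[{"delta_pos":[-0.05,0,0.3],"yaw":0},{"delta_pos":[-0.05,0,0.3],"yaw":0},{"delta_pos":[0,0,0.3],"yaw":0},{"delta_pos":[0,0,0],"yaw":0}]'
python3 tilt.py
```

```text
clock: 10.08
eef_pos: [734.5, 264.4, 108.4]
tool_rot: [-3.141, -0.01, 0.061]
force: [8.8, -0.4, -2.1]
width: 11.1
gripper_force: 59.0
clock: 10.42
eef_pos: [731.9, 264.3, 116.9]
tool_rot: [3.141, -0.007, 0.061]
force: [6.5, -0.4, -3.3]
width: 11.1
gripper_force: 58.5
n 1475
-180 20 z lo/med/hi [-92. -42. -36.]
-160 162 z lo/med/hi [-123.  -45.  -24.]
-140 204 z lo/med/hi [-47. -42. -22.]
-120 193 z lo/med/hi [-46. -41. -20.]
-100 270 z lo/med/hi [-45. -41. -20.]
-80 229 z lo/med/hi [-43. -38. -19.]
-60 164 z lo/med/hi [-41. -36. -17.]
-40 117 z lo/med/hi [-41. -34. -15.]
-20 107 z lo/med/hi [-38. -19.  75.]
```

Tilting works (about 5°). Continue.

```bash
python3 -m handwheel '[{"delta_pos":[-0.1,0,0.35],"yaw":0},{"delta_pos":[-0.1,0,0.35],"yaw":0},{"delta_pos":[-0.1,0,0.35],"yaw":0},{"delta_pos":[-0.1,0,0.35],"yaw":0},{"delta_pos":[-0.1,0,0.35],"yaw":0},{"delta_pos":[0,0,0],"yaw":0}]'
python3 tilt.py
python3 -m handwheel '[{"delta_pos":[-0.15,0,0.35],"yaw":0},{"delta_pos":[-0.15,0,0.35],"yaw":0},{"delta_pos":[-0.15,0,0.35],"yaw":0},{"delta_pos":[0,0,0],"yaw":0}]'
python3 tilt.py s5.png
```

```text
clock: 10.97
eef_pos: [725.4, 264.4, 134.0]
tool_rot: [3.141, -0.004, 0.062]
force: [5.7, -0.9, -2.8]
width: 10.6
gripper_force: 58.4
n 1315
-180 12 z lo/med/hi [-59. -55. -51.]
-160 103 z lo/med/hi [-143.  -61.  -40.]
-140 211 z lo/med/hi [-63. -57. -37.]
-120 166 z lo/med/hi [-60. -53. -34.]
-100 248 z lo/med/hi [-56. -51. -30.]
-80 229 z lo/med/hi [-52. -46. -28.]
-60 166 z lo/med/hi [-49. -42. -24.]
-40 112 z lo/med/hi [-46. -39. -21.]
-20 59 z lo/med/hi [-40. -20.  62.]
clock: 11.35
eef_pos: [720.3, 264.4, 144.2]
tool_rot: [3.141, -0.002, 0.062]
force: [4.9, -0.9, -2.3]
width: 10.9
gripper_force: 58.6
n 1229
-180 10 z lo/med/hi [-69. -66. -63.]
-160 49 z lo/med/hi [-153.  -71.  -51.]
-140 205 z lo/med/hi [-74. -67. -47.]
-120 174 z lo/med/hi [-70. -59. -42.]
-100 227 z lo/med/hi [-64. -58. -39.]
-80 219 z lo/med/hi [-59. -51. -33.]
-60 172 z lo/med/hi [-54. -45. -28.]
-40 112 z lo/med/hi [-49. -42. -24.]
-20 48 z lo/med/hi [-45. -24.  52.]
```

View pics/s5.png

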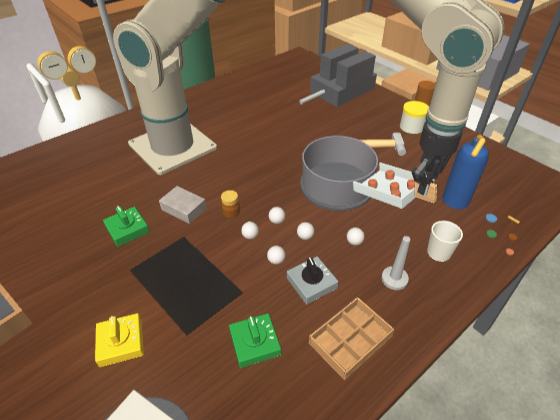

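Tilt is about 14°, all five chips still on the tray and blocked by the wall at (365,185). Now back off, rise and go over the bowl, then down inside it.

```bash
python3 -m handwheel '[{"delta_pos":[0.3,0,0.2],"yaw":0},{"delta_pos":[0.3,0,0.8],"yaw":0},{"delta_pos":[0,0,1.2],"yaw":0},{"delta_pos":[0,0,1.2],"yaw":0},{"delta_pos":[0,0,0.8],"yaw":0},{"delta_pos":[0,0,0.2],"yaw":0},{"delta_pos":[0,0,0],"yaw":0},{"delta_pos":[-0.3,0,0],"yaw":0},{"delta_pos":[-0.6,0,0],"yaw":0},{"delta_pos":[-0.9,0,0],"yaw":0}]'
python3 -m handwheel '[{"delta_pos":[-1.2,0,0],"yaw":0},{"delta_pos":[-1.5,0,0],"yaw":0},{"delta_pos":[-1.8,0,0],"yaw":0},{"delta_pos":[-2,0,0],"yaw":0},{"delta_pos":[-2,0,0],"yaw":0},{"delta_pos":[-2,0,0],"yaw":0},{"delta_pos":[-1.7,0,0],"yaw":0},{"delta_pos":[-1.4,0,0],"yaw":0},{"delta_pos":[-0.7,0,0],"yaw":0},{"delta_pos":[0,0,0],"yaw":0}]'
python3 -m handwheel '[{"delta_pos":[0,0,-0.7],"yaw":0},{"delta_pos":[0,0,-1.3],"yaw":0},{"delta_pos":[0,0,-1.3],"yaw":0},{"delta_pos":[0,0,-1.3],"yaw":0},{"delta_pos":[0,0,-1.3],"yaw":0},{"delta_pos":[0,0,-0.5],"yaw":0},{"delta_pos":[0,0,0],"yaw":0},{"delta_pos":[0,0,0],"yaw":0}]'
python3 tilt.py s6.png
```

```text
clock: 12.23
eef_pos: [706.7, 264.3, 186.2]
tool_rot: [3.141, 0.001, 0.061]
force: [0.2, -0.1, -2.5]
width: 11.1
gripper_force: 58.5
clock: 13.07
eef_pos: [562.0, 265.2, 187.2]
tool_rot: [3.142, 0.002, 0.063]
force: [-0.8, 0.3, -2.9]
width: 11.2
gripper_force: 58.6
clock: 13.73
eef_pos: [567.1, 264.6, 124.7]
tool_rot: [-3.141, -0.004, 0.061]
force: [-0.2, -1.1, 8.0]
width: 11.2
gripper_force: 60.8
n 913
-180 53 z lo/med/hi [-132.  -71.  -48.]
-160 45 z lo/med/hi [-133.  -65.  -44.]
-140 142 z lo/med/hi [-131.  -63.  -44.]
-120 136 z lo/med/hi [-132.  -57.  -38.]
-100 168 z lo/med/hi [-130.  -55.  -35.]
-80 139 z lo/med/hi [-56. -49. -30.]
-60 111 z lo/med/hi [-51. -45. -25.]
-40 68 z lo/med/hi [-48. -38. -20.]
-20 44 z lo/med/hi [-42. -22.  39.]
```

View pics/s6.png

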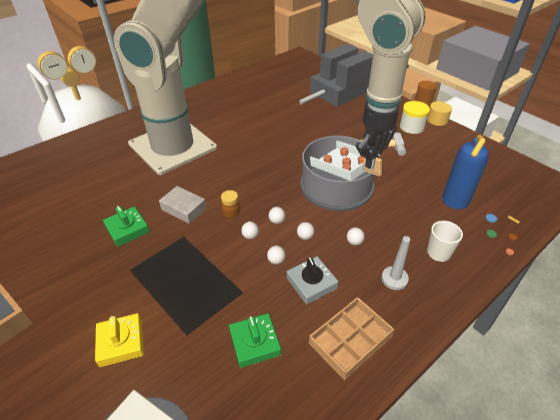

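```bash
python3 -m handwheel '[{"delta_pos":[0,0,0.5],"yaw":0},{"delta_pos":[-0.4,0,0],"yaw":0},{"delta_pos":[-0.4,0,0],"yaw":0},{"delta_pos":[-0.4,0,0],"yaw":0},{"delta_pos":[0,0,0],"yaw":0},{"delta_pos":[0,0,0],"yaw":0}]'
python3 -m handwheel '[{"delta_pos":[-0.4,0,0],"yaw":0},{"delta_pos":[-0.4,0,0],"yaw":0},{"delta_pos":[-0.2,0,0],"yaw":0},{"delta_pos":[0,0,0],"yaw":0}]'
python3 -m handwheel '[{"delta_pos":[-0.3,0,0],"yaw":0},{"delta_pos":[-0.3,0,0],"yaw":0},{"delta_pos":[-0,0,0],"yaw":0}]'
```

```text
clock: 14.28
eef_pos: [551.8, 264.9, 127.9]
tool_rot: [3.141, 0.001, 0.062]
force: [0.5, 0.2, -3.7]
width: 11.2
gripper_force: 59.1
clock: 14.62
eef_pos: [547.6, 264.3, 130.1]
tool_rot: [-3.141, -0.011, 0.06]
force: [7.7, -1.5, -2.2]
width: 11.4
gripper_force: 59.2
clock: 14.87
eef_pos: [546.6, 263.8, 131.9]
tool_rot: [-3.14, -0.021, 0.058]
force: [14.8, -2.2, 1.5]
width: 11.2
gripper_force: 59.7
```

```bash
python3 -m handwheel '[{"delta_pos":[-0.15,0,0.5],"yaw":0},{"delta_pos":[-0.15,0,0.5],"yaw":0},{"delta_pos":[-0.2,0,0.5],"yaw":0},{"delta_pos":[-0.2,0,0.5],"yaw":0},{"delta_pos":[-0.25,0,0.5],"yaw":0},{"delta_pos":[-0.25,0,0.5],"yaw":0},{"delta_pos":[0,0,0],"yaw":0}]'
python3 tilt.py
python3 -m handwheel '[{"delta_pos":[-0.3,0,0.5],"yaw":0},{"delta_pos":[-0.35,0,0.5],"yaw":0},{"delta_pos":[-0.4,0,0.5],"yaw":0},{"delta_pos":[-0.4,0,0.5],"yaw":0},{"delta_pos":[-0.4,0,0.5],"yaw":0},{"delta_pos":[-0.4,0,0.4],"yaw":0},{"delta_pos":[0,0,0],"yaw":0}]'
python3 tilt.py s7.png
```

```text
clock: 15.45
eef_pos: [530.9, 263.8, 161.5]
tool_rot: [-3.141, -0.014, 0.06]
force: [9.7, -3.6, 2.1]
width: 10.9
gripper_force: 59.7
n 625
-160 19 z lo/med/hi [-169. -157. -123.]
-140 50 z lo/med/hi [-171.  -93.  -77.]
-120 119 z lo/med/hi [-169.  -90.  -70.]
-100 119 z lo/med/hi [-90. -78. -61.]
-80 113 z lo/med/hi [-81. -70. -52.]
-60 94 z lo/med/hi [-71. -60. -43.]
-40 70 z lo/med/hi [-62. -46. -33.]
-20 37 z lo/med/hi [-53. -36.  -8.]
clock: 16.08
eef_pos: [507.3, 263.2, 190.1]
tool_rot: [3.142, -0.012, 0.06]
force: [8.4, -4.2, 1.9]
width: 11.1
gripper_force: 60.6
n 427
-140 13 z lo/med/hi [-183. -178. -171.]
-120 53 z lo/med/hi [-197. -182. -108.]
-100 85 z lo/med/hi [-198. -115.  -94.]
-80 90 z lo/med/hi [-112.  -95.  -82.]
-60 74 z lo/med/hi [-100.  -80.  -63.]
-40 77 z lo/med/hi [-83. -63. -46.]
-20 23 z lo/med/hi [-71. -60. -45.]
```

View pics/s7.png

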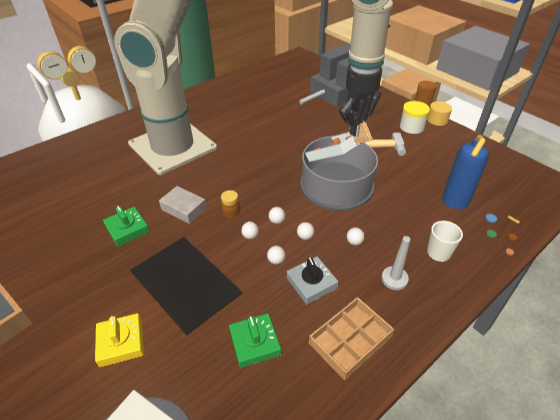

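Tilt about 38°, some chips still visible at (340,143). Steeper, then back away from the wall.

```bash
python3 -m handwheel '[{"delta_pos":[-0.5,0,0.4],"yaw":0},{"delta_pos":[-0.5,0,0.4],"yaw":0},{"delta_pos":[-0.5,0,0.4],"yaw":0},{"delta_pos":[-0.5,0,0.4],"yaw":0},{"delta_pos":[0,0,0],"yaw":0},{"delta_pos":[0,0,0],"yaw":0}]'
python3 tilt.py
python3 -m handwheel '[{"delta_pos":[0.5,0,0],"yaw":0},{"delta_pos":[1.0,0,0],"yaw":0},{"delta_pos":[1,0,0],"yaw":0},{"delta_pos":[0.5,0,0],"yaw":0},{"delta_pos":[0,0,0],"yaw":0},{"delta_pos":[0,0,0],"yaw":0},{"delta_pos":[0,0,0],"yaw":0},{"delta_pos":[0,0,0],"yaw":0}]'
python3 - <<'E'
from h import *
a=cam("scene"); b=cam("side")
c=np.hstack([cv2.resize(cv2.cvtColor(i['color'][y0:y0+150,x0:x0+150],cv2.COLOR_RGB2BGR),(400,400)) for i,y0,x0 in ((a,80,270),(b,180,180))])
cv2.imwrite('pics/d8.png',c)
E
```

```text
clock: 16.63
eef_pos: [487.8, 262.4, 205.9]
tool_rot: [3.14, -0.012, 0.06]
force: [8.4, -5.8, 3.3]
width: 10.9
gripper_force: 62.1
n 359
-120 22 z lo/med/hi [-192. -186. -182.]
-100 71 z lo/med/hi [-213. -187. -123.]
-80 95 z lo/med/hi [-207. -140. -107.]
-60 64 z lo/med/hi [-124. -103.  -81.]
-40 68 z lo/med/hi [-102.  -82.  -62.]
-20 32 z lo/med/hi [-84. -68. -39.]
clock: 17.35
eef_pos: [511.2, 264.9, 203.1]
tool_rot: [3.142, 0.001, 0.062]
force: [1.2, -0.3, -1.9]
width: 11.1
gripper_force: 61.2
```

View pics/d8.png

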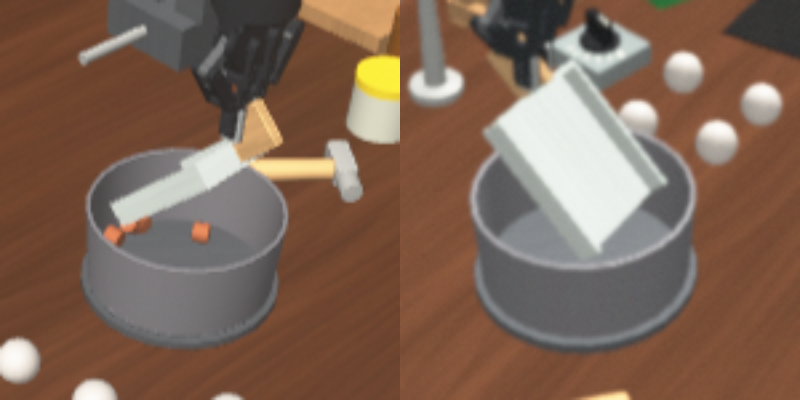

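The side view shows the pan empty, and the chips lie in the bowl at (110-200,230). Now bring the tray back over the mat.

```bash
python3 -m handwheel '[{"delta_pos":[0,0,1],"yaw":0},{"delta_pos":[0,0,1.5],"yaw":0},{"delta_pos":[0,0,1.5],"yaw":0},{"delta_pos":[0,0,1.5],"yaw":0},{"delta_pos":[0,0,1.5],"yaw":0},{"delta_pos":[0,0,1.5],"yaw":0},{"delta_pos":[0,0,1.5],"yaw":0},{"delta_pos":[0,-1.0,0],"yaw":0},{"delta_pos":[0,-2,0],"yaw":0},{"delta_pos":[-0.3,-3,0],"yaw":0}]'
python3 -m handwheel '[{"delta_pos":[-0.4,-3.7,0],"yaw":0},{"delta_pos":[-0.4,-3.7,0],"yaw":0},{"delta_pos":[-0.4,-3.7,0],"yaw":0},{"delta_pos":[-0.4,-3.7,0],"yaw":0},{"delta_pos":[-0.4,-3.7,0],"yaw":0},{"delta_pos":[-0.4,-3.7,0],"yaw":0},{"delta_pos":[-0.4,-3.7,0],"yaw":0},{"delta_pos":[-0.4,-3.7,0],"yaw":0},{"delta_pos":[-0.4,-3.7,0],"yaw":0},{"delta_pos":[-0.4,-3.7,0],"yaw":0}]'
python3 -m handwheel '[{"delta_pos":[-0.4,-3,0],"yaw":0},{"delta_pos":[0,-2,0],"yaw":0},{"delta_pos":[0,-1,0],"yaw":0},{"delta_pos":[0,-0.6,-1],"yaw":0},{"delta_pos":[0,0,-2],"yaw":0},{"delta_pos":[0,0,-3],"yaw":0},{"delta_pos":[0,0,-3],"yaw":0},{"delta_pos":[0,0,-2],"yaw":0},{"delta_pos":[0,0,0],"yaw":0},{"delta_pos":[0,0,0],"yaw":0}]'
python3 tilt.py; python3 - <<'E'
from h import *
im=cam("scene"); W=cloud(im); c=im['color'].astype(int)
m=(c[...,0]-c[...,2]>60)&(W[...,2]>12)&(W[...,2]<60)&(np.hypot(W[...,0]-468,W[...,1]-255)<95)
print('orange px in bowl',m.sum(),cv2.connectedComponents(m.astype(np.uint8))[0]-1)
E
```

```text
clock: 18.28
eef_pos: [508.6, 206.2, 303.2]
tool_rot: [-3.14, -0.001, 0.066]
force: [0.5, -0.7, -3.8]
width: 11.3
gripper_force: 61.1
clock: 19.12
eef_pos: [467.4, -167.4, 303.2]
tool_rot: [-3.141, 0.0, 0.061]
force: [0.7, 0.3, -3.0]
width: 11.2
gripper_force: 61.1
clock: 19.95
eef_pos: [464.3, -229.6, 192.3]
tool_rot: [-3.14, 0.003, 0.063]
force: [0.2, -0.4, -1.0]
width: 10.9
gripper_force: 61.2
n 113
-140 9 z lo/med/hi [-215. -213. -210.]
-80 24 z lo/med/hi [-132. -120. -105.]
-60 32 z lo/med/hi [-124. -103.  -84.]
-40 35 z lo/med/hi [-103.  -82.  -64.]
-20 13 z lo/med/hi [-84. -67. -54.]
orange px in bowl 159 2
```

```bash
python3 -m handwheel '[{"delta_pos":[0.6,0,-1.3],"yaw":0},{"delta_pos":[0.6,-0.1,-1.3],"yaw":0},{"delta_pos":[0,0,-1.3],"yaw":0},{"delta_pos":[0,0,-1.0],"yaw":0},{"delta_pos":[0,0,-0.4],"yaw":0},{"delta_pos":[0,0,-0.3],"yaw":0},{"delta_pos":[0,0,0],"yaw":0},{"delta_pos":[0,0,0],"yaw":0}]'
python3 -m handwheel '[{"delta_pos":[0,0,-0.3],"yaw":0},{"delta_pos":[0,0,-0.3],"yaw":0},{"delta_pos":[0,0,0],"yaw":0},{"delta_pos":[0,0,0],"yaw":0}]'
```

```text
clock: 20.72
eef_pos: [477.2, -232.5, 137.9]
tool_rot: [3.141, -0.001, 0.062]
force: [0.4, -0.6, -1.5]
width: 11.2
gripper_force: 61.1
clock: 21.05
eef_pos: [476.8, -232.2, 131.2]
tool_rot: [-3.141, 0.0, 0.062]
force: [0.5, -0.5, -2.3]
width: 11.5
gripper_force: 61.1
```

Continue down the arc, in steps, with force checks.

```bash
python3 -m handwheel '[{"delta_pos":[0,0,-0.3],"yaw":0},{"delta_pos":[0,0,-0.3],"yaw":0},{"delta_pos":[0,0,0],"yaw":0}]'
python3 -m handwheel '[{"delta_pos":[0.5,0,-0.5],"yaw":0},{"delta_pos":[0.5,0,-0.5],"yaw":0},{"delta_pos":[0.5,0,-0.5],"yaw":0},{"delta_pos":[0,0,0],"yaw":0}]'
python3 tilt.py
```

```text
clock: 21.3
eef_pos: [478.9, -232.8, 126.1]
tool_rot: [3.14, -0.004, 0.062]
force: [2.5, 1.3, 6.6]
width: 11.0
gripper_force: 62.2
clock: 21.63
eef_pos: [497.9, -232.0, 112.0]
tool_rot: [3.139, -0.01, 0.063]
force: [6.0, 3.1, 11.3]
width: 11.0
gripper_force: 60.6
n 268
-100 25 z lo/med/hi [-126. -106.  -89.]
-80 82 z lo/med/hi [-127. -103.  -77.]
-60 45 z lo/med/hi [-98. -80. -61.]
-40 56 z lo/med/hi [-80. -59. -43.]
-20 22 z lo/med/hi [-66. -43. -27.]
```

```bash
python3 -m handwheel '[{"delta_pos":[0.6,0,-0.6],"yaw":0},{"delta_pos":[0.6,0,-0.6],"yaw":0},{"delta_pos":[0.5,0,-0.6],"yaw":0},{"delta_pos":[0.5,0,-0.6],"yaw":0},{"delta_pos":[0.5,0,-0.7],"yaw":0},{"delta_pos":[0,0,0],"yaw":0}]'
python3 -m handwheel '[{"delta_pos":[0.4,0,-0.6],"yaw":0},{"delta_pos":[0.35,0,-0.6],"yaw":0},{"delta_pos":[0.35,0,-0.7],"yaw":0},{"delta_pos":[0.3,0,-0.7],"yaw":0},{"delta_pos":[0,0,0],"yaw":0}]'
python3 -m handwheel '[{"delta_pos":[0.2,0,-0.6],"yaw":0},{"delta_pos":[0.2,0,-0.6],"yaw":0},{"delta_pos":[0.2,0,-0.5],"yaw":0},{"delta_pos":[0.1,0,-0.4],"yaw":0},{"delta_pos":[0,0,0],"yaw":0}]'
python3 tilt.py
```

```text
clock: 22.18
eef_pos: [524.6, -231.3, 80.3]
tool_rot: [3.14, -0.009, 0.064]
force: [6.7, 2.7, 6.6]
width: 11.0
gripper_force: 58.4
clock: 22.6
eef_pos: [536.4, -231.7, 53.4]
tool_rot: [3.141, -0.005, 0.063]
force: [4.3, 1.0, 4.8]
width: 11.0
gripper_force: 58.4
clock: 23.02
eef_pos: [540.2, -232.2, 31.7]
tool_rot: [3.142, 0.0, 0.062]
force: [1.8, -0.0, 3.1]
width: 10.6
gripper_force: 58.4
n 336
-140 26 z lo/med/hi [-40. -26. -19.]
-120 28 z lo/med/hi [-40. -21. -18.]
-100 35 z lo/med/hi [-42. -23. -17.]
-80 55 z lo/med/hi [-41. -37. -17.]
-60 79 z lo/med/hi [-41. -38. -16.]
-40 82 z lo/med/hi [-41. -36. -15.]
-20 27 z lo/med/hi [-30. -16.  -1.]
```

```bash
python3 -m handwheel '[{"delta_pos":[0,0,0.4],"yaw":0},{"delta_pos":[0.5,0,0.2],"yaw":0},{"delta_pos":[0.5,0,0],"yaw":0},{"delta_pos":[0.6,0.1,0],"yaw":0},{"delta_pos":[0,0,0],"yaw":0},{"delta_pos":[0,0,-0.4],"yaw":0},{"delta_pos":[0,0,-0.4],"yaw":0},{"delta_pos":[0,0,-0.4],"yaw":0},{"delta_pos":[0,0,-0.2],"yaw":0},{"delta_pos":[0,0,0],"yaw":0}]'
python3 -m handwheel '[{"delta_pos":[0,0,-0.2],"yaw":0},{"delta_pos":[0,0,0],"yaw":0},{"delta_pos":[0,0,0],"yaw":0}]'
```

```text
clock: 23.9
eef_pos: [557.3, -231.2, 25.6]
tool_rot: [3.141, -0.003, 0.062]
force: [2.5, 0.9, 10.0]
width: 11.0
gripper_force: 60.3
clock: 24.15
eef_pos: [557.8, -231.3, 25.2]
tool_rot: [3.141, -0.004, 0.062]
force: [-0.9, 3.0, 21.1]
width: 10.9
gripper_force: 62.4
```

Firmly down. Release, rise, and check the tray from the wrist. The same view serves to locate the balls.

```bash
python3 -m handwheel '[{"delta_pos":[0,0,0.2],"yaw":0},{"delta_pos":[0,0,0],"yaw":0},{"delta_pos":[0,0,0],"yaw":0},{"delta_pos":[0,0,0],"yaw":0},{"delta_pos":[0,0,0],"yaw":0},{"delta_pos":[0,0,0],"yaw":0},{"delta_pos":[0,0,0],"yaw":0}]' 1
python3 -m handwheel '[{"delta_pos":[0,0,1.5],"yaw":0},{"delta_pos":[0,0,3],"yaw":0},{"delta_pos":[0,0,3.5],"yaw":0},{"delta_pos":[0,0,3.5],"yaw":0},{"delta_pos":[-1.5,1,3.5],"yaw":0},{"delta_pos":[-2,2,3.5],"yaw":0},{"delta_pos":[-2,3,2],"yaw":0},{"delta_pos":[0,0,0],"yaw":0},{"delta_pos":[0,0,0],"yaw":0},{"delta_pos":[0,0,0],"yaw":0}]'
cat > look.py <<'E'
from h import *
im=cam("wrist"); W=cloud(im); e=status.read_state()['eef_pos']; print(e)
def rect(n,lo,hi,cx,cy,rx,ry):
    m=(W[...,2]>lo)&(W[...,2]<hi)&(abs(W[...,0]-cx)<rx)&(abs(W[...,1]-cy)<ry); q=W[m]
    if len(q)>20: print(n,len(q),[np.round(x,1) for x in cv2.minAreaRect(q[:,:2].astype(np.float32))],'z',np.percentile(q[:,2],[5,50,95]).round(1))
rect('fin',44,58,555,-232,50,30); rect('walls',25,38,460,-238,90,75); rect('inside',12,25,452,-236,55,40)
def balls(im,W):
    c=im['color'].astype(int); m=((c.max(-1)-c.min(-1)<45)&(c.min(-1)>120)&(W[...,2]>8)&(W[...,2]<50)).astype(np.uint8)
    m=cv2.morphologyEx(m,cv2.MORPH_OPEN,np.ones((3,3))); n,l,st,_=cv2.connectedComponentsWithStats(m)
    for i in range(1,n):
        q=W[l==i]
        if len(q)<60: continue
        A=np.c_[2*q,np.ones(len(q))]; s=np.linalg.lstsq(A,(q**2).sum(1),rcond=None)[0]; r=np.sqrt(max(0,s[3]+(s[:3]**2).sum()))
        if 17<r<27: print('ball c',s[:3].round(1),'r',r.round(1),'n',len(q))
balls(im,W); s=cam("scene"); print('scene'); balls(s,cloud(s))
E
python3 look.py
```

```text
clock: 24.73
eef_pos: [555.6, -231.2, 24.0]
tool_rot: [-3.141, 0.001, 0.062]
force: [0.0, 0.5, -0.1]
width: 84.9
gripper_force: 0.0
clock: 25.57
eef_pos: [502.7, -172.8, 226.8]
tool_rot: [3.141, -0.001, 0.062]
force: [0.7, 0.4, -0.9]
width: 85.6
gripper_force: 0.0
[ 502.53966398 -173.26212291  226.20252851]
fin 728 [array([ 564.8, -230.3]), array([49. , 12.2]), np.float64(3.7)] z [47.6 53.6 55. ]
walls 1418 [array([ 475.5, -236.3]), array([149.9, 110.4]), np.float64(3.4)] z [27.  30.8 32.1]
ball c [562.4 -42.6  20.2] r 21.3 n 1416
ball c [550.3  61.3  20.5] r 21.2 n 1592
ball c [462.2  42.   20.3] r 21.3 n 1257
ball c [459.9 -42.3  20.3] r 21.2 n 1120
ball c [ 429.5 -285.8   37.5] r 17.6 n 180
scene
ball c [464.2  39.3  21.1] r 19.6 n 204
ball c [461.4 -44.3  20.4] r 20.0 n 218
ball c [551.9  58.9  20.3] r 20.1 n 211
ball c [644.2 139.4  20.5] r 20.0 n 234
ball c [798.2 273.9  37.8] r 24.6 n 173
ball c [563.6 -44.4  20. ] r 20.5 n 248
ball c [782.  123.4  18.1] r 22.9 n 425
```

Flat, but the tray sits 9 mm too far in +x compared with before. Regrasp and shift it back.

```bash
python3 -m handwheel '[{"delta_pos":[2,-2,-2],"yaw":0},{"delta_pos":[2,-2,-2],"yaw":0},{"delta_pos":[2,-1.7,-2],"yaw":0},{"delta_pos":[0,0,-3.5],"yaw":0},{"delta_pos":[0,0,-3.5],"yaw":0},{"delta_pos":[0,0,-3],"yaw":0},{"delta_pos":[0,0,-2.5],"yaw":0},{"delta_pos":[0,0,-1.7],"yaw":0},{"delta_pos":[0,0,0],"yaw":0},{"delta_pos":[0,0,0],"yaw":0}]' 1
python3 -m handwheel '[{"delta_pos":[0,0,0],"yaw":0},{"delta_pos":[0,0,0],"yaw":0},{"delta_pos":[0,0,0],"yaw":0},{"delta_pos":[0,0,0],"yaw":0},{"delta_pos":[0,0,0],"yaw":0},{"delta_pos":[0,0,0],"yaw":0},{"delta_pos":[0,0,0],"yaw":0},{"delta_pos":[0,0,0],"yaw":0}]' -1
python3 -m handwheel '[{"delta_pos":[0,0,0.3],"yaw":0},{"delta_pos":[0,0,0.3],"yaw":0},{"delta_pos":[-0.3,0,0],"yaw":0},{"delta_pos":[-0.3,0,0],"yaw":0},{"delta_pos":[-0.3,-0.1,0],"yaw":0},{"delta_pos":[0,0,0],"yaw":0},{"delta_pos":[0,0,-0.3],"yaw":0},{"delta_pos":[0,0,-0.3],"yaw":0},{"delta_pos":[0,0,0],"yaw":0},{"delta_pos":[0,0,0],"yaw":0}]'
python3 -m handwheel '[{"delta_pos":[0,0,0],"yaw":0},{"delta_pos":[0,0,0],"yaw":0},{"delta_pos":[0,0,0],"yaw":0},{"delta_pos":[0,0,0],"yaw":0},{"delta_pos":[0,0,0],"yaw":0},{"delta_pos":[0,0,0],"yaw":0},{"delta_pos":[0,0,0],"yaw":0}]' 1
python3 -m handwheel '[{"delta_pos":[0,0,1.5],"yaw":0},{"delta_pos":[0,0,3],"yaw":0},{"delta_pos":[0,0,3.5],"yaw":0},{"delta_pos":[0,0,3.5],"yaw":0},{"delta_pos":[-1.5,1,3.5],"yaw":0},{"delta_pos":[-2,2,3.5],"yaw":0},{"delta_pos":[-2,3,2],"yaw":0},{"delta_pos":[0,0,0],"yaw":0},{"delta_pos":[0,0,0],"yaw":0},{"delta_pos":[0,0,0],"yaw":0}]'
python3 look.py
```

```text
clock: 26.5
eef_pos: [561.2, -230.3, 22.9]
tool_rot: [-3.141, 0.003, 0.061]
force: [0.7, -0.1, 1.2]
width: 85.2
gripper_force: 0.0
clock: 27.17
eef_pos: [562.9, -230.0, 25.4]
tool_rot: [3.141, -0.001, 0.062]
force: [-0.7, 0.0, 5.8]
width: 11.1
gripper_force: 61.5
clock: 28.0
eef_pos: [553.9, -230.9, 25.2]
tool_rot: [3.141, -0.001, 0.062]
force: [0.2, 0.2, 4.2]
width: 10.9
gripper_force: 61.5
clock: 28.58
eef_pos: [553.4, -230.7, 24.6]
tool_rot: [-3.142, 0.0, 0.062]
force: [-0.5, -0.1, 0.2]
width: 85.4
gripper_force: 0.0
clock: 29.42
eef_pos: [500.2, -172.3, 227.2]
tool_rot: [3.141, -0.001, 0.062]
force: [0.3, 0.8, 0.5]
width: 85.2
gripper_force: 0.0
[ 500.04960898 -172.7700542   226.70536176]
fin 714 [array([ 555.7, -230.4]), array([49.4, 12.5]), np.float64(3.4)] z [47.4 53.6 54.9]
walls 1473 [array([ 470.9, -235.7]), array([159. , 110.5]), np.float64(3.8)] z [26.8 30.7 32. ]
ball c [562.4 -42.7  20.4] r 21.2 n 1421
ball c [550.2  61.3  20.5] r 21.2 n 1588
ball c [462.2  41.9  20.4] r 21.2 n 1256
ball c [459.9 -42.2  20.3] r 21.2 n 1131
scene
ball c [463.4  39.8  20.4] r 20.1 n 199
ball c [461.1 -44.4  20.3] r 20.0 n 214
ball c [552.1  58.9  20.6] r 19.9 n 223
ball c [643.8 139.8  19.9] r 20.5 n 232
ball c [798.1 275.6  37.3] r 22.9 n 160
ball c [563.9 -44.7  20.2] r 20.4 n 250
ball c [781.8 123.   18.1] r 22.6 n 415
```

Tray is back (fin within 4 mm of its start, walls flat). First ball: (460.5,-43).

```bash
python3 -m handwheel '[{"delta_pos":[-1,3.25,-1.5],"yaw":0},{"delta_pos":[-1,3.25,-1.5],"yaw":0},{"delta_pos":[-1,3.25,-1.5],"yaw":0},{"delta_pos":[-1,3.2,-1.5],"yaw":0},{"delta_pos":[0,0,-3.5],"yaw":0},{"delta_pos":[0,0,-3.5],"yaw":0},{"delta_pos":[0,0,-3.5],"yaw":0},{"delta_pos":[0,0,0],"yaw":0},{"delta_pos":[0,0,0],"yaw":0}]' 0.45
python3 -m handwheel '[{"delta_pos":[0,0,-3],"yaw":0},{"delta_pos":[0,0,-2],"yaw":0},{"delta_pos":[0,0,-0.8],"yaw":0},{"delta_pos":[0,0,0],"yaw":0},{"delta_pos":[0,0,0],"yaw":0}]'
python3 -m handwheel '[{"delta_pos":[0,0,0],"yaw":0},{"delta_pos":[0,0,0],"yaw":0},{"delta_pos":[0,0,0],"yaw":0},{"delta_pos":[0,0,0],"yaw":0},{"delta_pos":[0,0,0],"yaw":0},{"delta_pos":[0,0,0],"yaw":0}]' -1
```

```text
clock: 30.27
eef_pos: [458.3, -43.5, 60.2]
tool_rot: [-3.141, 0.006, 0.06]
force: [-0.1, -0.4, 0.5]
width: 62.0
gripper_force: 0.0
clock: 30.68
eef_pos: [460.5, -42.0, 14.6]
tool_rot: [-3.139, -0.0, 0.061]
force: [1.1, -0.6, 0.8]
width: 62.3
gripper_force: 0.0
clock: 31.18
eef_pos: [460.4, -41.8, 15.0]
tool_rot: [-3.138, -0.001, 0.061]
force: [-0.8, -0.1, 11.6]
width: 39.6
gripper_force: 58.9
```

Gripped too high (z 15; rows fell short). Reopen and lower 11 mm.

```bash
python3 -m handwheel '[{"delta_pos":[0,0,0],"yaw":0},{"delta_pos":[0,0,0],"yaw":0},{"delta_pos":[0,0,0],"yaw":0},{"delta_pos":[0,0,0],"yaw":0}]' 0.45
python3 -m handwheel '[{"delta_pos":[0,0,-0.4],"yaw":0},{"delta_pos":[0,0,-0.4],"yaw":0},{"delta_pos":[0,0,-0.3],"yaw":0},{"delta_pos":[0,0,0],"yaw":0},{"delta_pos":[0,0,0],"yaw":0}]'
```

```text
clock: 31.52
eef_pos: [459.2, -41.6, 13.3]
tool_rot: [-3.138, 0.002, 0.062]
force: [-0.1, -0.6, 1.3]
width: 62.1
gripper_force: 0.0
clock: 31.93
eef_pos: [458.8, -41.5, 1.9]
tool_rot: [-3.138, 0.003, 0.062]
force: [0.1, -0.4, 1.1]
width: 61.9
gripper_force: 0.0
```

```bash
python3 -m handwheel '[{"delta_pos":[0,0,0],"yaw":0},{"delta_pos":[0,0,0],"yaw":0},{"delta_pos":[0,0,0],"yaw":0},{"delta_pos":[0,0,0],"yaw":0},{"delta_pos":[0,0,0],"yaw":0},{"delta_pos":[0,0,0],"yaw":0},{"delta_pos":[0,0,1],"yaw":0},{"delta_pos":[0,0,2],"yaw":0},{"delta_pos":[0,0,3],"yaw":0},{"delta_pos":[0,0,3.5],"yaw":0}]' -1
python3 -m handwheel '[{"delta_pos":[0,0,3.5],"yaw":0},{"delta_pos":[0,0,3.5],"yaw":0},{"delta_pos":[0,0,3.0],"yaw":0},{"delta_pos":[0.5,1.5,2.5],"yaw":0},{"delta_pos":[0.5,3,1],"yaw":0},{"delta_pos":[0.5,3.5,0],"yaw":0},{"delta_pos":[0.5,3.5,0],"yaw":0},{"delta_pos":[0.5,3.5,0],"yaw":0},{"delta_pos":[0.5,3.5,0],"yaw":0},{"delta_pos":[0.5,3.5,0],"yaw":0}]'
python3 -m handwheel '[{"delta_pos":[0.5,3.5,0],"yaw":0},{"delta_pos":[0.5,2.5,0],"yaw":0},{"delta_pos":[0.4,1.5,0],"yaw":0},{"delta_pos":[0,0,0],"yaw":0},{"delta_pos":[0,0,0],"yaw":0},{"delta_pos":[0,0,0],"yaw":0}]'
cat > bowl.py <<'E'
from h import *
import sys
im=cam("wrist"); W=cloud(im); print(status.read_state()['eef_pos'].round(1))
if len(sys.argv)>1: save(im,sys.argv[1])
p=W[(W[...,2]>94)&(W[...,2]<105)&(abs(W[...,0]-468)<115)&(abs(W[...,1]-255)<115)][:,:2]
for _ in range(3):
    A=np.c_[2*p,np.ones(len(p))]; s=np.linalg.lstsq(A,(p**2).sum(1),rcond=None)[0]; r=np.sqrt(s[2]+s[0]**2+s[1]**2)
    p=p[abs(np.hypot(*(p-s[:2]).T)-r)<6]
print('rim',s[:2].round(1),r.round(1))
c=im['color'].astype(int); R2=np.hypot(W[...,0]-s[0],W[...,1]-s[1])<97
def comps(n,m,amin):
    m=cv2.morphologyEx((m&R2).astype(np.uint8),cv2.MORPH_OPEN,np.ones((3,3))); N,l,st,_=cv2.connectedComponentsWithStats(m)
    for i in range(1,N):
        if st[i,4]>amin: q=W[l==i]; print(n,st[i,4],(np.nanmedian(q,0)-[s[0],s[1],0]).round(),'ext',(np.nanmax(q,0)-np.nanmin(q,0)).round())
comps('chip',(c[...,0]-c[...,2]>50)&(W[...,2]<90),25)
comps('white',(c.max(-1)-c.min(-1)<45)&(c.min(-1)>150)&(W[...,2]<95),80)
E
python3 bowl.py b1.png
```

```text
clock: 32.77
eef_pos: [457.7, -41.6, 97.2]
tool_rot: [-3.138, 0.006, 0.061]
force: [0.8, -0.3, -0.6]
width: 40.7
gripper_force: 60.9
clock: 33.6
eef_pos: [493.5, 180.2, 232.0]
tool_rot: [-3.138, 0.003, 0.062]
force: [0.1, -0.7, -1.7]
width: 40.6
gripper_force: 60.9
clock: 34.1
eef_pos: [507.7, 251.8, 231.9]
tool_rot: [-3.139, 0.003, 0.06]
force: [0.7, -1.0, -0.7]
width: 40.8
gripper_force: 60.9
[507.8 251.5 232.1]
rim [467.4 258.3] 97.1
chip 282 [-25.  59.  33.] ext [31. 23. 24.]
```

View pics/b1.png

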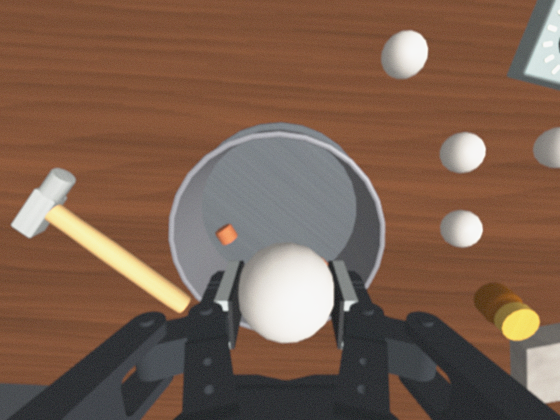

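Ball held between the fingers. One chip is visible at (227,234), and the rest are on the robot side hidden by the ball. Shift forward to see them.

```bash
python3 -m handwheel '[{"delta_pos":[2,0,1.5],"yaw":0},{"delta_pos":[2.5,0,1.5],"yaw":0},{"delta_pos":[2,0,0],"yaw":0},{"delta_pos":[1.5,0,0],"yaw":0},{"delta_pos":[0,0,0],"yaw":0},{"delta_pos":[0,0,0],"yaw":0},{"delta_pos":[0,0,0],"yaw":0}]'
python3 bowl.py b2.png
```

```text
clock: 34.73
eef_pos: [587.0, 252.4, 261.8]
tool_rot: [-3.138, 0.004, 0.06]
force: [0.2, 0.1, -0.6]
width: 40.9
gripper_force: 60.9
[586.9 252.8 261.9]
rim [467.9 258.1] 97.5
```

```bash
cat > chips.py <<'E'
from h import *
for n in ("scene","side","wrist"):
    im=cam(n); W=cloud(im); h=cv2.cvtColor(im['color'],cv2.COLOR_RGB2HSV)
    m=((h[...,0]<12)&(h[...,1]>130)&(h[...,2]>100)).astype(np.uint8); N,l,st,ce=cv2.connectedComponentsWithStats(m)
    print(n,[(ce[i].round().tolist(),int(st[i,4]),(np.nanmedian(W[l==i],0)-[468,257,0]).round().tolist()) for i in range(1,N) if st[i,4]>8 and np.hypot(*(np.nanmedian(W[l==i],0)-[468,257,0])[:2])<140])
E
python3 chips.py
python3 - <<'E'
from h import *
a=cam("scene"); c=np.hstack([cv2.resize(cv2.imread('pics/b2.png'),(400,300)),cv2.resize(cv2.cvtColor(a['color'][125:215,280:400],cv2.COLOR_RGB2BGR),(400,300))]); cv2.imwrite('pics/c3.png',c)
E
```

```text
scene [([318.0, 164.0], 108, [-73.0, -6.0, 34.0]), ([345.0, 166.0], 37, [-23.0, 55.0, 30.0])]
side [([289.0, 308.0], 95228, [-127.0, 22.0, -2.0])]
wrist [([275.0, 165.0], 105950, [133.0, 17.0, 1.0])]
```

View pics/c3.png

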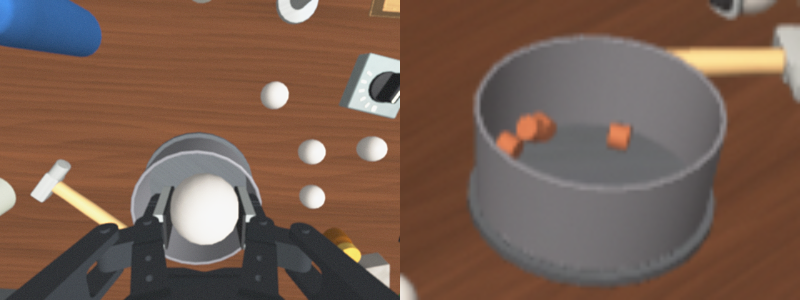

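Right half: chips at (508,145), (530,127), (543,124) and (620,135) inside the bowl, the fifth probably behind. Left half: the ball is over the bowl.
Because of the gripper body and the rim, I put this low-gripped ball near the centre at (+15,-22).

```bash
python3 -m handwheel '[{"delta_pos":[-2.6,-0.43,-2],"yaw":0},{"delta_pos":[-2.6,-0.43,-2],"yaw":0},{"delta_pos":[-2.6,-0.43,-2],"yaw":0},{"delta_pos":[-2.6,-0.43,-2],"yaw":0},{"delta_pos":[0,0,-2.5],"yaw":0},{"delta_pos":[0,0,-2.5],"yaw":0},{"delta_pos":[0,0,-2.5],"yaw":0},{"delta_pos":[0,0,-1.5],"yaw":0},{"delta_pos":[0,0,0],"yaw":0},{"delta_pos":[0,0,0],"yaw":0}]'
python3 -m handwheel '[{"delta_pos":[0,0,-1.5],"yaw":0},{"delta_pos":[0,0,-1.5],"yaw":0},{"delta_pos":[0,0,-1.2],"yaw":0},{"delta_pos":[0,0,-0.6],"yaw":0},{"delta_pos":[0,0,0],"yaw":0},{"delta_pos":[0,0,0],"yaw":0}]'
```

```text
clock: 35.82
eef_pos: [483.8, 236.0, 91.9]
tool_rot: [-3.139, 0.003, 0.062]
force: [-0.1, 0.3, -1.5]
width: 40.9
gripper_force: 60.9
clock: 36.32
eef_pos: [484.4, 236.2, 44.5]
tool_rot: [-3.138, 0.002, 0.061]
force: [0.0, -0.6, -1.3]
width: 41.0
gripper_force: 60.9
```

```bash
python3 -m handwheel '[{"delta_pos":[0,0,-0.5],"yaw":0},{"delta_pos":[0,0,-0.5],"yaw":0},{"delta_pos":[0,0,-0.5],"yaw":0},{"delta_pos":[0,0,-0.3],"yaw":0},{"delta_pos":[0,0,0],"yaw":0},{"delta_pos":[0,0,0],"yaw":0}]'
python3 -m handwheel '[{"delta_pos":[0,0,-0.2],"yaw":0},{"delta_pos":[0,0,0],"yaw":0},{"delta_pos":[0,0,0],"yaw":0}]'
python3 -m handwheel '[{"delta_pos":[0,0,-0.2],"yaw":0},{"delta_pos":[0,0,0],"yaw":0},{"delta_pos":[0,0,0],"yaw":0}]'
```

```text
clock: 36.82
eef_pos: [483.9, 236.0, 25.8]
tool_rot: [-3.138, 0.003, 0.061]
force: [1.0, 0.3, -0.1]
width: 40.6
gripper_force: 60.9
clock: 37.07
eef_pos: [484.0, 236.2, 24.0]
tool_rot: [-3.138, 0.003, 0.062]
force: [0.3, 0.1, -1.1]
width: 40.3
gripper_force: 60.9
clock: 37.32
eef_pos: [483.9, 236.2, 22.0]
tool_rot: [-3.138, 0.003, 0.062]
force: [-0.3, 1.3, -0.2]
width: 40.9
gripper_force: 60.9
```

```bash
python3 -m handwheel '[{"delta_pos":[0,0,-0.2],"yaw":0},{"delta_pos":[0,0,0],"yaw":0},{"delta_pos":[0,0,0],"yaw":0}]'
python3 -m handwheel '[{"delta_pos":[0,0,-0.1],"yaw":0},{"delta_pos":[0,0,0],"yaw":0},{"delta_pos":[0,0,0],"yaw":0}]'
```

```text
clock: 37.57
eef_pos: [484.0, 236.2, 19.9]
tool_rot: [-3.138, 0.003, 0.062]
force: [0.3, -0.3, -0.6]
width: 40.6
gripper_force: 60.9
clock: 37.82
eef_pos: [484.0, 236.2, 19.0]
tool_rot: [-3.138, 0.003, 0.062]
force: [0.6, -0.2, -1.3]
width: 40.7
gripper_force: 60.9
```

```bash
python3 -m handwheel '[{"delta_pos":[0,0,-0.1],"yaw":0},{"delta_pos":[0,0,0],"yaw":0},{"delta_pos":[0,0,0],"yaw":0}]'
python3 -m handwheel '[{"delta_pos":[0,0,-0.1],"yaw":0},{"delta_pos":[0,0,0],"yaw":0},{"delta_pos":[0,0,0],"yaw":0}]'
```

```text
clock: 38.07
eef_pos: [484.0, 236.2, 18.0]
tool_rot: [-3.138, 0.003, 0.062]
force: [0.6, 0.9, -0.3]
width: 41.1
gripper_force: 60.9
clock: 38.32
eef_pos: [484.0, 236.2, 17.0]
tool_rot: [-3.138, 0.003, 0.062]
force: [0.1, -0.3, -0.9]
width: 40.4
gripper_force: 60.9
```

```bash
python3 -m handwheel '[{"delta_pos":[0,0,-0.1],"yaw":0},{"delta_pos":[0,0,0],"yaw":0},{"delta_pos":[0,0,0],"yaw":0}]' | grep -E 'eef|force:'
python3 -m handwheel '[{"delta_pos":[0,0,-0.1],"yaw":0},{"delta_pos":[0,0,0],"yaw":0},{"delta_pos":[0,0,0],"yaw":0}]'| grep -E 'eef|force:'
python3 - <<'E'
from h import *
im=cam("scene"); W=cloud(im); c=im['color'].astype(int)
m=(c.max(-1)-c.min(-1)<45)&(c.min(-1)>140)&(np.hypot(W[...,0]-468,W[...,1]-257)<90)&(W[...,2]<110)
q=W[m]; print(len(q),q[:,2].min(),q[:,2].max()); A=np.c_[2*q,np.ones(len(q))]; s=np.linalg.lstsq(A,(q**2).sum(1),rcond=None)[0]; print(s[:3].round(1),np.sqrt(s[3]+(s[:3]**2).sum()))
E
```

```text
eef_pos: [484.0, 236.2, 16.0]
force: [-0.0, 0.6, -0.8]
gripper_force: 60.9
eef_pos: [484.0, 236.2, 15.0]
force: [0.2, -0.9, -0.8]
gripper_force: 60.9
27 45.23896008592135 80.04642589452772
[491.7 240.7  74.1] 25.416125165731692
```

```bash
cat > held.py <<'E'
from h import *
e=status.read_state()['eef_pos']; im=cam("wrist"); W=cloud(im); c=im['color'].astype(int)
m=((c.max(-1)-c.min(-1)<45)&(c.min(-1)>120)&(np.linalg.norm(W-(e+[0,0,19]),axis=-1)<45)).astype(np.uint8)
m=cv2.morphologyEx(m,cv2.MORPH_OPEN,np.ones((7,7))); N,l,st,_=cv2.connectedComponentsWithStats(m); q=W[l==1+st[1:,4].argmax()]
A=np.c_[2*q,np.ones(len(q))]; s=np.linalg.lstsq(A,(q**2).sum(1),rcond=None)[0]
print('TCP',e.round(1),'ball centre rel TCP',(s[:3]-e).round(1),'r',np.sqrt(s[3]+(s[:3]**2).sum()).round(1),len(q),'top z',np.nanpercentile(q[:,2],99).round(1))
E
python3 held.py; python3 -c "
import cv2"
python3 - <<'E'
import cv2
from h import *
im=cam("wrist"); save(im,'hold.png')
E
```

```text
TCP [484.  236.2  15. ] ball centre rel TCP [-2.6 -0.2 12.1] r 26.4 7151 top z 53.9
```

```bash
python3 - <<'E'
from h import *
for n in("scene","side"):
    im=cam(n); W=cloud(im); r=np.hypot(W[...,0]-468,W[...,1]-257); q=W[(r<75)&(W[...,2]<30)]; print(n,len(q),np.percentile(q[:,2],[5,50,95]) if len(q) else '', q[:,:2].mean(0)-[468,257] if len(q) else '')
E
python3 -m handwheel '[{"delta_pos":[0,0,-0.1],"yaw":0},{"delta_pos":[0,0,0],"yaw":0},{"delta_pos":[0,0,0],"yaw":0}]'| grep -E 'eef|force:'
```

```text
scene 149 [ 9.45136572 11.97965038 25.13754017] [-10.2530154   39.93888713]
side 585 [ 7.45420096 10.28055628 23.53616266] [ 11.88730364 -19.78358407]
eef_pos: [484.2, 236.3, 14.6]
force: [-1.5, 0.1, 5.0]
gripper_force: 61.4
```

Contact at last: the floor really is about 12 mm up, as depth also says. Release gently and go up.

```bash
python3 -m handwheel '[{"delta_pos":[0,0,0],"yaw":0},{"delta_pos":[0,0,0],"yaw":0},{"delta_pos":[0,0,0],"yaw":0},{"delta_pos":[0,0,0],"yaw":0},{"delta_pos":[0,0,0.5],"yaw":0},{"delta_pos":[0,0,1],"yaw":0},{"delta_pos":[0,0,2],"yaw":0},{"delta_pos":[0,0,3],"yaw":0},{"delta_pos":[0,0,3.5],"yaw":0},{"delta_pos":[0,0,3.5],"yaw":0}]' 0.25
python3 -m handwheel '[{"delta_pos":[2,0,3.0],"yaw":0},{"delta_pos":[3,0,2.5],"yaw":0},{"delta_pos":[1.5,0,2],"yaw":0},{"delta_pos":[0,0,0],"yaw":0},{"delta_pos":[0,0,0],"yaw":0},{"delta_pos":[0,0,0],"yaw":0}]'
python3 bowl.py b3.png; python3 chips.py; python3 look.py | grep ball
```

```text
clock: 40.15
eef_pos: [483.6, 235.7, 151.0]
tool_rot: [-3.139, 0.003, 0.061]
force: [0.3, 0.5, 0.3]
width: 53.4
gripper_force: 0.0
clock: 40.65
eef_pos: [547.5, 236.2, 223.6]
tool_rot: [-3.138, 0.005, 0.061]
force: [-0.3, 0.2, -0.5]
width: 53.5
gripper_force: 0.0
[547.1 236.2 223.1]
rim [467.7 258. ] 97.3
chip 132 [-21.  63.  32.] ext [17. 15. 12.]
chip 302 [-61. -54.  32.] ext [29. 25. 19.]
chip 896 [-74.  -2.  34.] ext [29. 61. 35.]
white 1120 [ 23. -24.  47.] ext [57. 42. 43.]
scene [([318.0, 164.0], 107, [-73.0, -5.0, 34.0]), ([345.0, 166.0], 37, [-23.0, 55.0, 31.0])]
side [([289.0, 309.0], 94914, [-128.0, 23.0, -2.0])]
wrist [([289.0, 136.0], 97454, [132.0, -31.0, 1.0]), ([209.0, 264.0], 100, [-21.0, 64.0, 32.0]), ([304.0, 298.0], 188, [-61.0, -50.0, 32.0]), ([260.0, 307.0], 651, [-73.0, 3.0, 34.0])]
ball c [643.1 142.3  20.1] r 21.3 n 1531
ball c [563.1 -42.   19.9] r 21.1 n 1381
ball c [550.9  61.7  19.9] r 21.3 n 1275
ball c [462.9  42.3  19.7] r 21.3 n 1116
ball c [463.9  39.6  21.1] r 19.7 n 201
ball c [552.2  59.3  20.4] r 20.0 n 219
ball c [644.  139.5  20.3] r 20.2 n 234
ball c [798.4 273.2  38.1] r 25.0 n 177
ball c [563.8 -44.5  20.2] r 20.3 n 246
ball c [782.1 123.3  18.7] r 23.0 n 428
```

All five chips are accounted for: (-21,63), (-61,-54), and a group of three at (-74,-2). Ball 1 stands at (16,-22). Next is the ball at (463,41).

```bash
python3 -m handwheel '[{"delta_pos":[-1.2,-2.8,0],"yaw":0},{"delta_pos":[-1.2,-2.8,0],"yaw":0},{"delta_pos":[-1.2,-2.8,0],"yaw":0},{"delta_pos":[-1.2,-2.8,0],"yaw":0},{"delta_pos":[-1.2,-2.8,0],"yaw":0},{"delta_pos":[-1.2,-2.8,-2],"yaw":0},{"delta_pos":[-1.2,-2.8,-3],"yaw":0},{"delta_pos":[0,0,-3],"yaw":0},{"delta_pos":[0,0,-3],"yaw":0},{"delta_pos":[0,0,0],"yaw":0}]' 0.45
python3 -m handwheel '[{"delta_pos":[0,0,-3],"yaw":0},{"delta_pos":[0,0,-2.5],"yaw":0},{"delta_pos":[0,0,-2],"yaw":0},{"delta_pos":[0,0,0],"yaw":0},{"delta_pos":[0,0,0],"yaw":0}]'
python3 look.py | head -4
```

```text
clock: 41.78
eef_pos: [461.8, 40.6, 111.1]
tool_rot: [-3.138, 0.011, 0.06]
force: [-0.1, 0.0, 0.7]
width: 61.6
gripper_force: 0.0
clock: 42.2
eef_pos: [465.5, 41.0, 40.3]
tool_rot: [-3.138, 0.003, 0.062]
force: [0.3, -1.2, 0.1]
width: 62.4
gripper_force: 0.0
[466.15351505  40.87296498  40.92595139]
ball c [562.4 -42.5  20.2] r 21.2 n 7637
ball c [550.2  61.3  20.2] r 21.3 n 6892
ball c [510.7 194.4  16. ] r 26.3 n 538
```

```bash
python3 -m handwheel '[{"delta_pos":[-0.3,0,-0.9],"yaw":0},{"delta_pos":[0,0,-0.9],"yaw":0},{"delta_pos":[0,0,-0.9],"yaw":0},{"delta_pos":[0,0,-0.5],"yaw":0},{"delta_pos":[0,0,0],"yaw":0},{"delta_pos":[0,0,0],"yaw":0}]'
python3 -m handwheel '[{"delta_pos":[0,0,0],"yaw":0},{"delta_pos":[0,0,0],"yaw":0},{"delta_pos":[0,0,0],"yaw":0},{"delta_pos":[0,0,0],"yaw":0},{"delta_pos":[0,0,0],"yaw":0},{"delta_pos":[0,0,0],"yaw":0}]' -1
python3 -m handwheel '[{"delta_pos":[0,0,0.6],"yaw":0},{"delta_pos":[0,0,1.2],"yaw":0},{"delta_pos":[0,0,2.0],"yaw":0},{"delta_pos":[0,0,3],"yaw":0},{"delta_pos":[0,0,3],"yaw":0},{"delta_pos":[0,0,3],"yaw":0},{"delta_pos":[0,1.5,2],"yaw":0},{"delta_pos":[0,3,1],"yaw":0},{"delta_pos":[-0.4,3.5,0],"yaw":0},{"delta_pos":[-0.4,3.5,0],"yaw":0}]'
python3 -m handwheel '[{"delta_pos":[-0.4,3.5,0],"yaw":0},{"delta_pos":[-0.4,3.0,0],"yaw":0},{"delta_pos":[-0.4,2.0,0],"yaw":0},{"delta_pos":[-0.4,0.9,0],"yaw":0},{"delta_pos":[0,0,0],"yaw":0},{"delta_pos":[0,0,0],"yaw":0},{"delta_pos":[0,0,0],"yaw":0}]'
```

```text
clock: 42.8
eef_pos: [462.3, 40.8, 7.7]
tool_rot: [-3.138, 0.003, 0.061]
force: [-0.6, 0.2, -0.2]
width: 62.1
gripper_force: 0.0
clock: 43.3
eef_pos: [462.6, 40.9, 8.6]
tool_rot: [-3.138, 0.002, 0.061]
force: [-0.4, 0.6, 5.8]
width: 40.5
gripper_force: 59.8
clock: 44.13
eef_pos: [454.7, 157.1, 167.3]
tool_rot: [-3.137, 0.0, 0.06]
force: [1.0, 0.2, -1.8]
width: 40.5
gripper_force: 60.8
clock: 44.72
eef_pos: [438.7, 247.8, 166.1]
tool_rot: [-3.139, 0.002, 0.059]
force: [0.0, -0.5, -0.9]
width: 40.5
gripper_force: 60.8
```

```bash
python3 -m handwheel '[{"delta_pos":[0,0,-1.5],"yaw":0},{"delta_pos":[0,0,-2.5],"yaw":0},{"delta_pos":[0,0,-2.5],"yaw":0},{"delta_pos":[0,0,-2],"yaw":0},{"delta_pos":[0,0,-1.5],"yaw":0},{"delta_pos":[0,0,-1],"yaw":0},{"delta_pos":[0,0,-1],"yaw":0},{"delta_pos":[0,0,0],"yaw":0},{"delta_pos":[0,0,0],"yaw":0}]' | grep -E 'eef|force:'
python3 -m handwheel '[{"delta_pos":[0,0,-0.5],"yaw":0},{"delta_pos":[0,0,-0.5],"yaw":0},{"delta_pos":[0,0,-0.5],"yaw":0},{"delta_pos":[0,0,-0.2],"yaw":0},{"delta_pos":[0,0,0],"yaw":0},{"delta_pos":[0,0,0],"yaw":0}]'| grep -E 'eef|force:'
```

```text
eef_pos: [438.7, 249.2, 46.0]
force: [0.6, 0.2, -0.5]
gripper_force: 60.8
eef_pos: [438.2, 249.9, 28.7]
force: [0.1, 0.7, -1.1]
gripper_force: 60.8
```

```bash
python3 -m handwheel '[{"delta_pos":[0,0,-0.2],"yaw":0},{"delta_pos":[0,0,-0.2],"yaw":0},{"delta_pos":[0,0,-0.1],"yaw":0},{"delta_pos":[0,0,0],"yaw":0},{"delta_pos":[0,0,0],"yaw":0}]' | grep -E 'eef|force:'
python3 -m handwheel '[{"delta_pos":[0,0,-0.15],"yaw":0},{"delta_pos":[0,0,0],"yaw":0},{"delta_pos":[0,0,0],"yaw":0}]'| grep -E 'eef|force:'
python3 -m handwheel '[{"delta_pos":[0,0,-0.1],"yaw":0},{"delta_pos":[0,0,0],"yaw":0},{"delta_pos":[0,0,0],"yaw":0}]'| grep -E 'eef|force:'
```

```text
eef_pos: [438.3, 249.9, 23.7]
force: [-0.1, -0.1, -1.2]
gripper_force: 60.8
eef_pos: [438.3, 249.9, 22.3]
force: [0.1, 0.3, -1.0]
gripper_force: 60.8
eef_pos: [438.3, 249.9, 21.2]
force: [-0.4, -0.9, -1.6]
gripper_force: 60.8
```

```bash
python3 -m handwheel '[{"delta_pos":[0,0,-0.1],"yaw":0},{"delta_pos":[0,0,0],"yaw":0},{"delta_pos":[0,0,0],"yaw":0}]'| grep -E 'eef|force:'
python3 -m handwheel '[{"delta_pos":[0,0,-0.05],"yaw":0},{"delta_pos":[0,0,0],"yaw":0},{"delta_pos":[0,0,0],"yaw":0}]'| grep -E 'eef|force:'
```

```text
eef_pos: [438.4, 249.9, 20.6]
force: [-1.9, -0.3, 4.8]
gripper_force: 61.2
eef_pos: [438.5, 250.0, 20.5]
force: [-1.3, 0.0, 8.8]
gripper_force: 61.8
```

Touched. Release, rise, and go to the next ball at (551,61).

```bash
python3 -m handwheel '[{"delta_pos":[0,0,0],"yaw":0},{"delta_pos":[0,0,0],"yaw":0},{"delta_pos":[0,0,0],"yaw":0},{"delta_pos":[0,0,0],"yaw":0},{"delta_pos":[0,0,0.5],"yaw":0},{"delta_pos":[0,0,1],"yaw":0},{"delta_pos":[0,0,2],"yaw":0},{"delta_pos":[0,0,3],"yaw":0},{"delta_pos":[0,0,3.5],"yaw":0},{"delta_pos":[0,0,3.5],"yaw":0}]' 0.25
python3 -m handwheel '[{"delta_pos":[0.5,-1,2],"yaw":0},{"delta_pos":[1.5,-2.5,0],"yaw":0},{"delta_pos":[1.8,-3.0,0],"yaw":0},{"delta_pos":[1.8,-3.0,0],"yaw":0},{"delta_pos":[1.8,-3.0,0],"yaw":0},{"delta_pos":[1.8,-3.0,0],"yaw":0},{"delta_pos":[1.5,-2.4,0],"yaw":0},{"delta_pos":[0.6,-1.0,-2],"yaw":0},{"delta_pos":[0,0,-2],"yaw":0},{"delta_pos":[0,0,0],"yaw":0}]' 0.45
python3 look.py; python3 -c "
from h import *
print(status.read_state()['qpos'].round(2))"
```

```text
clock: 48.22
eef_pos: [437.8, 249.3, 156.7]
tool_rot: [-3.139, 0.003, 0.061]
force: [0.4, 0.8, 0.0]
width: 53.4
gripper_force: 0.0
clock: 49.05
eef_pos: [549.4, 59.8, 132.9]
tool_rot: [-3.139, 0.008, 0.059]
force: [-0.6, 1.2, -0.9]
width: 62.0
gripper_force: 0.0
[549.8265787   60.61803128 134.11569954]
walls 1040 [array([ 456.9, -183.4]), array([128.6,   6.6]), np.float64(3.6)] z [25.5 29.6 31.3]
ball c [642.7 141.9  20.2] r 21.3 n 3035
ball c [562.7 -42.6  19.9] r 21.3 n 2238
ball c [550.5  61.4  20. ] r 21.4 n 2073
scene
ball c [432.4 329.2  34.4] r 20.4 n 142
ball c [450.2 251.3  27.8] r 22.5 n 98
ball c [552.   58.8  20.6] r 20.0 n 215
ball c [644.1 139.7  20.7] r 20.1 n 236
ball c [797.9 274.   36.9] r 24.0 n 161
ball c [563.8 -44.8  20.2] r 20.5 n 246
ball c [782.2 123.   18.2] r 22.7 n 420
[-0.57  0.72  0.66  1.89 -0.63  0.76 -1.06]
```

```bash
python3 -m handwheel '[{"delta_pos":[0.1,0,-1.5],"yaw":0},{"delta_pos":[0,0,-2],"yaw":0},{"delta_pos":[0,0,-2],"yaw":0},{"delta_pos":[0,0,-2],"yaw":0},{"delta_pos":[0,0,-1.5],"yaw":0},{"delta_pos":[0,0,-1],"yaw":0},{"delta_pos":[0,0,-0.6],"yaw":0},{"delta_pos":[0,0,0],"yaw":0},{"delta_pos":[0,0,0],"yaw":0}]'
```

```text
clock: 49.9
eef_pos: [552.9, 61.1, 29.6]
tool_rot: [-3.138, 0.001, 0.062]
force: [-0.2, -0.4, 0.7]
width: 61.9
gripper_force: 0.0
```

```bash
python3 -m handwheel '[{"delta_pos":[-0.2,0,-0.9],"yaw":0},{"delta_pos":[0,0,-0.8],"yaw":0},{"delta_pos":[0,0,-0.4],"yaw":0},{"delta_pos":[0,0,0],"yaw":0},{"delta_pos":[0,0,0],"yaw":0}]'
python3 -m handwheel '[{"delta_pos":[0,0,0],"yaw":0},{"delta_pos":[0,0,0],"yaw":0},{"delta_pos":[0,0,0],"yaw":0},{"delta_pos":[0,0,0],"yaw":0},{"delta_pos":[0,0,0],"yaw":0},{"delta_pos":[0,0,0],"yaw":0}]' -1
cat > inb.py <<'E'
from h import *
from scipy.optimize import least_squares
C=np.array([467.7,257.5])
for n in ("scene","side"):
    im=cam(n); W=cloud(im); c=im['color'].astype(int); r=np.hypot(W[...,0]-C[0],W[...,1]-C[1])
    m=((c.max(-1)-c.min(-1)<50)&(c.min(-1)>125)&(r<93)&(W[...,2]<95)).astype(np.uint8)
    N,l,st,_=cv2.connectedComponentsWithStats(m)
    for i in range(1,N):
        q=W[l==i]
        if len(q)<25: continue
        f=least_squares(lambda p:np.linalg.norm(q-p,axis=1)-21.,q.mean(0)-[0,0,15],loss='soft_l1').x
        print(n,len(q),'rel',(f-[*C,0]).round(1),'res',np.std(np.linalg.norm(q-f,axis=1)).round(1))
E
python3 inb.py
```

```text
clock: 50.32
eef_pos: [550.1, 60.8, 7.5]
tool_rot: [-3.138, 0.003, 0.061]
force: [0.5, 0.3, -0.3]
width: 62.4
gripper_force: 0.0
clock: 50.82
eef_pos: [550.6, 60.9, 8.5]
tool_rot: [-3.138, 0.002, 0.061]
force: [-1.1, -0.2, 5.1]
width: 40.6
gripper_force: 60.4
scene 168 rel [ -3.3 -13.2  53. ] res 15.0
side 1145 rel [ 17.4 -20.2  23.1] res 17.7
```

```bash
sed -i 's/c.min(-1)>125/c.min(-1)>165/; s/(r<93)/(r<90)/' inb.py; sed -i 's/    N,l,st,_=cv2/    m=cv2.erode(m,np.ones((2,2)));N,l,st,_=cv2/' inb.py; python3 inb.py
python3 -m handwheel '[{"delta_pos":[0,0,0.6],"yaw":0},{"delta_pos":[0,0,1.2],"yaw":0},{"delta_pos":[0,0,2.0],"yaw":0},{"delta_pos":[0,0,3],"yaw":0},{"delta_pos":[0,0,3],"yaw":0},{"delta_pos":[0,0,3],"yaw":0},{"delta_pos":[0,0,2.0],"yaw":0},{"delta_pos":[0,0,1.5],"yaw":0},{"delta_pos":[0,0,0],"yaw":0}]'
python3 - <<'E'
from h import *
a=cam("scene"); b=cam("side")
c=np.hstack([cv2.resize(cv2.cvtColor(i['color'][y0:y0+h,x0:x0+w],cv2.COLOR_RGB2BGR),(400,400)) for i,y0,x0,h,w in ((a,125,290,100,100),(b,220,195,110,110))])
cv2.imwrite('pics/c4.png',c)
E
```

```text
scene 99 rel [ -0.9 -16.8  54.7] res 4.7
side 251 rel [-15.6 -12.2  43.3] res 10.4
clock: 51.77
eef_pos: [552.4, 60.7, 174.7]
tool_rot: [-3.138, -0.004, 0.061]
force: [0.8, 0.3, -1.4]
width: 40.4
gripper_force: 60.8
```

View pics/c4.png

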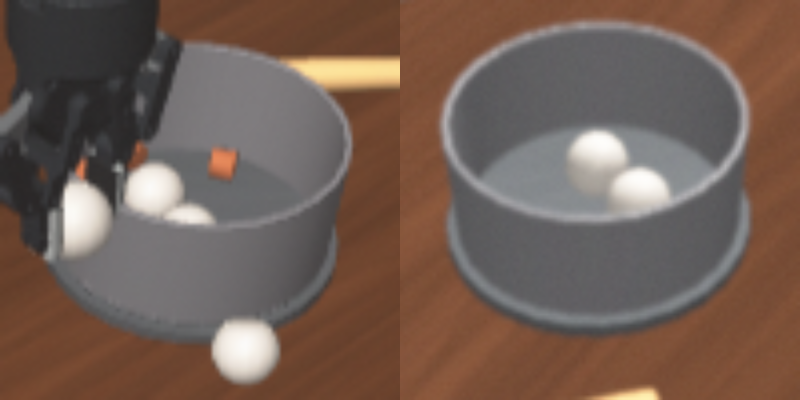

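Balls 1 and 2 stand side by side near the bowl's middle (left picture 155,190 and 190,215), chips around. Ball 3 goes to rel (10,31) with the gripper turned a quarter so the fingers clear the others.

```bash
python3 -m handwheel '[{"delta_pos":[-0.5,1.5,0],"yaw":0.1},{"delta_pos":[-0.9,2.8,0],"yaw":0.1},{"delta_pos":[-0.9,2.8,0],"yaw":0.1},{"delta_pos":[-0.9,2.8,0],"yaw":0.1},{"delta_pos":[-0.9,2.8,0],"yaw":0.1},{"delta_pos":[-0.9,2.8,0],"yaw":0.1},{"delta_pos":[-0.9,2.8,0],"yaw":0.1},{"delta_pos":[-0.9,2.8,0],"yaw":0.1},{"delta_pos":[-0.7,1.7,0],"yaw":0.1},{"delta_pos":[0,0,0],"yaw":0.1}]'
python3 -c "
from h import *
print(status.read_state()['qpos'].round(2))"
```

```text
clock: 52.7
eef_pos: [471.6, 294.3, 168.9]
tool_rot: [-3.134, 0.003, 1.074]
force: [-0.5, -0.2, -1.9]
width: 40.7
gripper_force: 60.8
[-0.9   0.62  0.45  1.85 -0.38  0.77 -0.73]
```

```bash
python3 -m handwheel '[{"delta_pos":[0,0,0],"yaw":0.1},{"delta_pos":[0,0,0],"yaw":0.1},{"delta_pos":[0,0,0],"yaw":0.1},{"delta_pos":[0,0,0],"yaw":0.1},{"delta_pos":[0,0,0],"yaw":0.1},{"delta_pos":[0,0,0],"yaw":0},{"delta_pos":[0,0,0],"yaw":0}]'
```

```text
clock: 53.28
eef_pos: [474.7, 288.4, 169.8]
tool_rot: [-3.136, 0.003, 1.559]
force: [0.1, -0.3, -0.2]
width: 40.6
gripper_force: 60.8
```

```bash
python3 -m handwheel '[{"delta_pos":[0.3,0.1,-1.5],"yaw":0},{"delta_pos":[0,0,-2.5],"yaw":0},{"delta_pos":[0,0,-2.5],"yaw":0},{"delta_pos":[0,0,-2],"yaw":0},{"delta_pos":[0,0,-1.5],"yaw":0},{"delta_pos":[0,0,-1],"yaw":0},{"delta_pos":[0,0,-1],"yaw":0},{"delta_pos":[0,0,0],"yaw":0},{"delta_pos":[0,0,0],"yaw":0}]' | grep -E 'eef|force:'
python3 -m handwheel '[{"delta_pos":[0,0,-0.5],"yaw":0},{"delta_pos":[0,0,-0.5],"yaw":0},{"delta_pos":[0,0,-0.5],"yaw":0},{"delta_pos":[0,0,-0.3],"yaw":0},{"delta_pos":[0,0,0],"yaw":0},{"delta_pos":[0,0,0],"yaw":0}]'| grep -E 'eef|force:'
```

```text
eef_pos: [478.4, 289.8, 50.7]
force: [-0.7, -0.2, -0.8]
gripper_force: 60.8
eef_pos: [478.2, 289.8, 32.7]
force: [-0.3, 0.1, -0.4]
gripper_force: 60.8
```

```bash
python3 -m handwheel '[{"delta_pos":[0,0,-0.3],"yaw":0},{"delta_pos":[0,0,-0.3],"yaw":0},{"delta_pos":[0,0,-0.2],"yaw":0},{"delta_pos":[0,0,0],"yaw":0},{"delta_pos":[0,0,0],"yaw":0}]' | grep -E 'eef|force:'
python3 -m handwheel '[{"delta_pos":[0,0,-0.2],"yaw":0},{"delta_pos":[0,0,0],"yaw":0},{"delta_pos":[0,0,0],"yaw":0}]'| grep -E 'eef|force:'
python3 -m handwheel '[{"delta_pos":[0,0,-0.15],"yaw":0},{"delta_pos":[0,0,0],"yaw":0},{"delta_pos":[0,0,0],"yaw":0}]'| grep -E 'eef|force:'
```

```text
eef_pos: [478.2, 289.8, 24.6]
force: [0.6, 0.7, 0.0]
gripper_force: 60.8
eef_pos: [478.3, 289.9, 22.8]
force: [0.4, -0.0, -1.2]
gripper_force: 60.8
eef_pos: [478.3, 289.9, 21.2]
force: [-0.4, 0.4, -0.5]
gripper_force: 60.8
```

```bash
python3 -m handwheel '[{"delta_pos":[0,0,-0.1],"yaw":0},{"delta_pos":[0,0,0],"yaw":0},{"delta_pos":[0,0,0],"yaw":0}]'| grep -E 'eef|force:'
python3 -m handwheel '[{"delta_pos":[0,0,-0.05],"yaw":0},{"delta_pos":[0,0,0],"yaw":0},{"delta_pos":[0,0,0],"yaw":0}]'| grep -E 'eef|force:'
```

```text
eef_pos: [478.5, 290.0, 20.5]
force: [-0.0, -0.6, 1.8]
gripper_force: 61.0
eef_pos: [478.5, 290.0, 20.5]
force: [-1.8, -0.2, 6.4]
gripper_force: 61.5
```

Touched. Release, rise, and on to the ball at (643,141).

```bash
python3 -m handwheel '[{"delta_pos":[0,0,0],"yaw":0},{"delta_pos":[0,0,0],"yaw":0},{"delta_pos":[0,0,0],"yaw":0},{"delta_pos":[0,0,0],"yaw":0},{"delta_pos":[0,0,0.5],"yaw":0},{"delta_pos":[0,0,1],"yaw":0},{"delta_pos":[0,0,2],"yaw":0},{"delta_pos":[0,0,3],"yaw":0},{"delta_pos":[0,0,3.5],"yaw":0},{"delta_pos":[0,0,3.5],"yaw":0}]' 0.2
python3 -m handwheel '[{"delta_pos":[1,-1,2],"yaw":0},{"delta_pos":[2.4,-2.1,0],"yaw":0},{"delta_pos":[2.7,-2.4,0],"yaw":0},{"delta_pos":[2.7,-2.4,0],"yaw":0},{"delta_pos":[2.7,-2.4,0],"yaw":0},{"delta_pos":[2.7,-2.4,0],"yaw":0},{"delta_pos":[1.7,-1.5,0],"yaw":0},{"delta_pos":[0.5,-0.6,-1],"yaw":0},{"delta_pos":[0,0,-2],"yaw":0},{"delta_pos":[0,0,0],"yaw":0}]' 0.45
python3 look.py |grep -v walls; python3 inb.py
```

```text
clock: 56.78
eef_pos: [477.9, 289.5, 156.7]
tool_rot: [-3.138, 0.003, 1.561]
force: [0.0, 0.7, 0.1]
width: 51.3
gripper_force: 0.0
clock: 57.62
eef_pos: [639.2, 141.7, 141.5]
tool_rot: [-3.131, 0.003, 1.561]
force: [-1.0, 0.0, -0.4]
width: 61.9
gripper_force: 0.0
[639.55331159 142.73742222 142.83564578]
ball c [631.1 203.7  22.5] r 21.5 n 2303
ball c [780.1 126.9  16.2] r 23.0 n 2298
ball c [563.2 -40.8  19.9] r 20.0 n 583
scene
ball c [441.6 247.4  26.4] r 25.0 n 130
ball c [632.6 200.7  23.2] r 20.0 n 214
ball c [798.3 273.3  38.7] r 24.9 n 175
ball c [563.7 -44.5  19.7] r 20.4 n 250
ball c [782.4 122.7  19.2] r 22.7 n 416
scene 149 rel [ -6.1 -23.2  54. ] res 5.3
side 258 rel [-15.2 -13.   43.2] res 10.6
side 122 rel [ 8.3 32.7 30. ] res 6.0
```

The outlier ball was knocked aside: it is now at (632,202). Follow it.

```bash
python3 -m handwheel '[{"delta_pos":[-0.3,1.5,0],"yaw":0},{"delta_pos":[-0.3,2.5,-1],"yaw":0},{"delta_pos":[-0.2,2,-2],"yaw":0},{"delta_pos":[0,0,-2],"yaw":0},{"delta_pos":[0,0,-1.5],"yaw":0},{"delta_pos":[0,0,-1],"yaw":0},{"delta_pos":[0,0,0],"yaw":0},{"delta_pos":[0,0,0],"yaw":0}]'
python3 look.py | grep ball
```

```text
clock: 58.48
eef_pos: [634.3, 202.6, 70.2]
tool_rot: [-3.138, 0.002, 1.562]
force: [0.6, -0.2, 0.0]
width: 61.9
gripper_force: 0.0
ball c [631.1 203.8  23. ] r 21.0 n 3510
ball c [781.6 135.9  21.1] r 19.1 n 2958
ball c [442.4 247.4  26.3] r 25.0 n 138
ball c [477.9 281.2  30.5] r 18.4 n 105
ball c [632.7 200.6  23. ] r 19.9 n 213
ball c [798.7 273.4  38.1] r 24.9 n 173
ball c [563.8 -44.7  19.8] r 20.5 n 250
ball c [782.  122.8  17.6] r 22.7 n 426
```

```bash
python3 -m handwheel '[{"delta_pos":[-0.25,0,-1],"yaw":0},{"delta_pos":[0,0,-1.2],"yaw":0},{"delta_pos":[0,0,-1.2],"yaw":0},{"delta_pos":[0,0,-1],"yaw":0},{"delta_pos":[0,0,-0.7],"yaw":0},{"delta_pos":[0,0,-0.3],"yaw":0},{"delta_pos":[0,0,0],"yaw":0},{"delta_pos":[0,0,0],"yaw":0}]'
```

```text
clock: 59.25
eef_pos: [632.0, 201.8, 15.6]
tool_rot: [-3.138, 0.003, 1.561]
force: [-0.6, -0.6, -0.1]
width: 62.2
gripper_force: 0.0
```

```bash
python3 -m handwheel '[{"delta_pos":[0,0.1,-0.3],"yaw":0},{"delta_pos":[0,0,0],"yaw":0},{"delta_pos":[0,0,0],"yaw":0}]'|grep eef
python3 -m handwheel '[{"delta_pos":[0,0,0],"yaw":0},{"delta_pos":[0,0,0],"yaw":0},{"delta_pos":[0,0,0],"yaw":0},{"delta_pos":[0,0,0],"yaw":0},{"delta_pos":[0,0,0],"yaw":0},{"delta_pos":[0,0,0],"yaw":0}]' -1
python3 -m handwheel '[{"delta_pos":[0,0,0.6],"yaw":0},{"delta_pos":[0,0,1.2],"yaw":0},{"delta_pos":[0,0,2.0],"yaw":0},{"delta_pos":[0,0,3],"yaw":0},{"delta_pos":[0,0,3],"yaw":0},{"delta_pos":[0,0,3],"yaw":0},{"delta_pos":[0,0,2.0],"yaw":0},{"delta_pos":[-1,0,1.0],"yaw":0},{"delta_pos":[-2,0,0],"yaw":0},{"delta_pos":[-2.8,0,0],"yaw":0}]'
python3 -m handwheel '[{"delta_pos":[-3,-0.1,0],"yaw":0},{"delta_pos":[-3,-0.1,0],"yaw":0},{"delta_pos":[-2.4,-0.1,0],"yaw":0},{"delta_pos":[-1.7,-0.1,0],"yaw":0},{"delta_pos":[-1.0,-0.1,0],"yaw":0},{"delta_pos":[0,0,0],"yaw":0},{"delta_pos":[0,0,0],"yaw":0}]'
python3 held.py
```

```text
eef_pos: [631.9, 203.2, 13.0]
clock: 60.0
eef_pos: [632.2, 203.0, 13.6]
tool_rot: [-3.139, 0.002, 1.562]
force: [-1.1, 0.3, 5.6]
width: 40.8
gripper_force: 60.5
clock: 60.83
eef_pos: [574.3, 202.5, 171.5]
tool_rot: [-3.141, 0.002, 1.561]
force: [-0.3, 0.4, -0.8]
width: 40.7
gripper_force: 60.9
clock: 61.42
eef_pos: [463.1, 198.0, 171.0]
tool_rot: [-3.139, 0.002, 1.562]
force: [1.8, 0.5, -0.4]
width: 41.3
gripper_force: 60.9
TCP [463.1 198.  171. ] ball centre rel TCP [-1.1  0.8  9.7] r 20.8 6415 top z 201.6
```

```bash
python3 -m handwheel '[{"delta_pos":[-0.25,-0.4,-1.5],"yaw":0},{"delta_pos":[0,0,-2.5],"yaw":0},{"delta_pos":[0,0,-2.5],"yaw":0},{"delta_pos":[0,0,-2],"yaw":0},{"delta_pos":[0,0,-1.5],"yaw":0},{"delta_pos":[0,0,-1],"yaw":0},{"delta_pos":[0,0,-1],"yaw":0},{"delta_pos":[0,0,0],"yaw":0},{"delta_pos":[0,0,0],"yaw":0}]' | grep -E 'eef|force:'
python3 -m handwheel '[{"delta_pos":[0,0,-0.5],"yaw":0},{"delta_pos":[0,0,-0.5],"yaw":0},{"delta_pos":[0,0,-0.3],"yaw":0},{"delta_pos":[0,0,0],"yaw":0},{"delta_pos":[0,0,0],"yaw":0}]'| grep -E 'eef|force:'
```

```text
eef_pos: [461.4, 194.3, 50.8]
force: [1.0, 1.4, -0.5]
gripper_force: 64.3
eef_pos: [462.7, 196.0, 38.3]
force: [3.8, 6.8, -3.0]
gripper_force: 64.4
```

A finger touched the wall. Rise a little, turn to be tangential, shift inward, and go down again.

```bash
python3 -m handwheel '[{"delta_pos":[0,0.2,1.5],"yaw":0},{"delta_pos":[0,0.15,1],"yaw":-0.06},{"delta_pos":[0,0,0],"yaw":-0.07},{"delta_pos":[0,0,0],"yaw":0},{"delta_pos":[0,0,0],"yaw":0}]' | grep -E 'eef|rot|force:'
python3 held.py
```

```text
eef_pos: [459.8, 197.1, 62.8]
tool_rot: [-3.138, 0.003, 1.434]
force: [-0.2, -0.1, -1.4]
gripper_force: 65.7
TCP [459.8 197.1  62.8] ball centre rel TCP [-1.3 -2.1  2.6] r 27.1 5577 top z 93.4
```

```bash
python3 -m handwheel '[{"delta_pos":[0,0,-1],"yaw":0},{"delta_pos":[0,0,-1],"yaw":0},{"delta_pos":[0,0,-0.5],"yaw":0},{"delta_pos":[0,0,0],"yaw":0},{"delta_pos":[0,0,0],"yaw":0}]' | grep -E 'eef|rot|force:'
python3 -m handwheel '[{"delta_pos":[0,0,-0.4],"yaw":0},{"delta_pos":[0,0,-0.3],"yaw":0},{"delta_pos":[0,0,0],"yaw":0},{"delta_pos":[0,0,0],"yaw":0}]' | grep -E 'eef|rot|force:'
```

```text
eef_pos: [459.8, 197.0, 36.9]
tool_rot: [-3.137, 0.003, 1.431]
force: [0.7, -0.2, -1.0]
gripper_force: 65.7
eef_pos: [460.3, 197.4, 30.7]
tool_rot: [-3.138, 0.003, 1.432]
force: [-0.3, 0.6, -0.5]
gripper_force: 65.7
```

```bash
python3 -m handwheel '[{"delta_pos":[0,0,-0.2],"yaw":0},{"delta_pos":[0,0,0],"yaw":0},{"delta_pos":[0,0,0],"yaw":0}]' | grep -E 'eef|force:'
python3 -m handwheel '[{"delta_pos":[0,0,-0.15],"yaw":0},{"delta_pos":[0,0,0],"yaw":0},{"delta_pos":[0,0,0],"yaw":0}]' | grep -E 'eef|force:'
```

```text
eef_pos: [460.3, 197.4, 28.8]
force: [0.2, -0.7, -1.4]
gripper_force: 65.7
eef_pos: [460.3, 197.4, 27.3]
force: [0.1, 0.2, -1.0]
gripper_force: 65.7
```

```bash
python3 -m handwheel '[{"delta_pos":[0,0,-0.1],"yaw":0},{"delta_pos":[0,0,0],"yaw":0},{"delta_pos":[0,0,0],"yaw":0}]' | grep -E 'eef|force:'
```

```text
eef_pos: [460.3, 197.4, 26.3]
force: [0.4, -0.9, -1.4]
gripper_force: 65.7
```

```bash
python3 -m handwheel '[{"delta_pos":[0,0,-0.1],"yaw":0},{"delta_pos":[0,0,0],"yaw":0},{"delta_pos":[0,0,0],"yaw":0}]' | grep -E 'eef|force:'
python3 -m handwheel '[{"delta_pos":[0,0,-0.05],"yaw":0},{"delta_pos":[0,0,0],"yaw":0},{"delta_pos":[0,0,0],"yaw":0}]' | grep -E 'eef|force:'
```

```text
eef_pos: [460.4, 197.5, 25.6]
force: [0.4, 0.6, 4.1]
gripper_force: 66.1
eef_pos: [460.5, 197.6, 25.5]
force: [-1.0, -0.0, 9.0]
gripper_force: 66.7
```

Touched as predicted. Release, then go for the last ball at (563,-43), turning the gripper back.

```bash
python3 -m handwheel '[{"delta_pos":[0,0,0],"yaw":0},{"delta_pos":[0,0,0],"yaw":0},{"delta_pos":[0,0,0],"yaw":0},{"delta_pos":[0,0,0],"yaw":0},{"delta_pos":[0,0,0.5],"yaw":0},{"delta_pos":[0,0,1],"yaw":0},{"delta_pos":[0,0,2],"yaw":0},{"delta_pos":[0,0,3],"yaw":0},{"delta_pos":[0,0,3.5],"yaw":0},{"delta_pos":[0,0,3.5],"yaw":0}]' 0.13
python3 -m handwheel '[{"delta_pos":[0.5,-1,2],"yaw":-0.11},{"delta_pos":[1.2,-2.6,0],"yaw":-0.11},{"delta_pos":[1.2,-2.9,0],"yaw":-0.11},{"delta_pos":[1.2,-2.9,0],"yaw":-0.11},{"delta_pos":[1.2,-2.9,0],"yaw":-0.11},{"delta_pos":[1.2,-2.9,0],"yaw":-0.11},{"delta_pos":[1.2,-2.9,0],"yaw":-0.11},{"delta_pos":[1.2,-2.9,0],"yaw":-0.11},{"delta_pos":[1.0,-2.0,0],"yaw":-0.11},{"delta_pos":[0.4,-1.0,-1],"yaw":-0.11}]' 0.45
python3 -m handwheel '[{"delta_pos":[0,0,-1],"yaw":-0.11},{"delta_pos":[0,0,-1.5],"yaw":-0.11},{"delta_pos":[0,0,-1],"yaw":-0.05},{"delta_pos":[0,0,0],"yaw":0},{"delta_pos":[0,0,0],"yaw":0}]'
python3 look.py |grep -v walls; python3 inb.py
```

```text
clock: 65.93
eef_pos: [460.1, 196.1, 161.6]
tool_rot: [-3.138, 0.004, 1.429]
force: [0.3, 0.9, -0.5]
width: 48.4
gripper_force: 0.0
clock: 66.77
eef_pos: [565.7, -48.1, 172.5]
tool_rot: [3.14, -0.002, 0.321]
force: [0.3, -0.9, 0.0]
width: 61.8
gripper_force: 0.0
clock: 67.18
eef_pos: [562.9, -43.1, 135.1]
tool_rot: [-3.139, 0.003, 0.062]
force: [0.4, 0.1, 0.1]
width: 61.8
gripper_force: 0.0
[563.4642307 -43.1173199 135.6592228]
fin 1470 [array([ 555.7, -230.6]), array([50.4, 14.2]), np.float64(4.0)] z [45.3 53.  54.5]
ball c [562.5 -42.7  20. ] r 21.4 n 2001
ball c [ 514.8 -271.3   21.4] r 19.9 n 572
scene
ball c [441.1 248.4  26. ] r 25.4 n 132
ball c [478.4 283.   31. ] r 20.3 n 149
ball c [799.4 271.9  38.3] r 26.1 n 170
ball c [563.8 -44.6  20.4] r 20.2 n 243
ball c [782.2 122.9  18.8] r 22.7 n 423
scene 147 rel [ -6.  -23.3  54.7] res 5.7
scene 110 rel [10.5 31.4 30.8] res 1.4
side 92 rel [ -9.4 -58.9  31.7] res 1.8
side 250 rel [-15.1 -13.3  43. ] res 9.8
side 118 rel [ 8.9 32.8 29.9] res 5.8
```

```bash
python3 -m handwheel '[{"delta_pos":[0,0,-1.5],"yaw":0},{"delta_pos":[0,0,-2],"yaw":0},{"delta_pos":[0,0,-2],"yaw":0},{"delta_pos":[0,0,-1.5],"yaw":0},{"delta_pos":[0,0,-1],"yaw":0},{"delta_pos":[0,0,-1],"yaw":0},{"delta_pos":[0,0,-1],"yaw":0},{"delta_pos":[0,0,0],"yaw":0},{"delta_pos":[0,0,0],"yaw":0}]'|grep eef
```

```text
eef_pos: [563.4, -42.7, 34.8]
```

```bash
python3 -m handwheel '[{"delta_pos":[0,0,-0.9],"yaw":0},{"delta_pos":[0,0,-0.9],"yaw":0},{"delta_pos":[0,0,-0.5],"yaw":0},{"delta_pos":[0,0,0],"yaw":0},{"delta_pos":[0,0,0],"yaw":0}]'|grep eef
python3 -m handwheel '[{"delta_pos":[0,0,0],"yaw":0},{"delta_pos":[0,0,0],"yaw":0},{"delta_pos":[0,0,0],"yaw":0},{"delta_pos":[0,0,0],"yaw":0},{"delta_pos":[0,0,0],"yaw":0},{"delta_pos":[0,0,0],"yaw":0}]' -1
python3 -m handwheel '[{"delta_pos":[0,0,0.6],"yaw":0},{"delta_pos":[0,0,1.2],"yaw":0},{"delta_pos":[0,0,2.0],"yaw":0},{"delta_pos":[0,0,3],"yaw":0},{"delta_pos":[0,0,3],"yaw":0},{"delta_pos":[0,0,3],"yaw":0},{"delta_pos":[0,0,2.0],"yaw":0},{"delta_pos":[0,1,1.0],"yaw":0},{"delta_pos":[-0.3,2,0],"yaw":0},{"delta_pos":[-0.4,2.8,0],"yaw":0}]'
python3 -m handwheel '[{"delta_pos":[-0.4,3.2,0],"yaw":0},{"delta_pos":[-0.4,3.5,0],"yaw":0},{"delta_pos":[-0.4,3.5,0],"yaw":0},{"delta_pos":[-0.4,3.5,0],"yaw":0},{"delta_pos":[-0.4,3.5,0],"yaw":0},{"delta_pos":[-0.4,3.5,0],"yaw":0},{"delta_pos":[-0.4,2.2,0],"yaw":0},{"delta_pos":[-0.3,1.2,0],"yaw":0},{"delta_pos":[0,0.5,0],"yaw":0},{"delta_pos":[0,0,0],"yaw":0}]'
python3 -m handwheel '[{"delta_pos":[0,0,0],"yaw":0},{"delta_pos":[0,0,0],"yaw":0}]'|grep eef
python3 held.py
```

```text
eef_pos: [563.0, -42.6, 11.4]
clock: 69.05
eef_pos: [563.6, -42.8, 12.5]
tool_rot: [-3.138, 0.002, 0.061]
force: [-1.2, -0.3, 5.4]
width: 40.2
gripper_force: 60.7
clock: 69.88
eef_pos: [557.2, 13.3, 172.2]
tool_rot: [-3.14, -0.001, 0.057]
force: [-0.5, 0.5, -0.4]
width: 40.2
gripper_force: 60.8
clock: 70.72
eef_pos: [525.3, 261.7, 170.1]
tool_rot: [-3.138, 0.002, 0.063]
force: [0.3, -0.2, -1.7]
width: 40.4
gripper_force: 60.8
eef_pos: [526.1, 258.8, 170.3]
TCP [526.1 258.8 170.3] ball centre rel TCP [-1.2 -0.2  7.4] r 21.4 6476 top z 199.2
```

```bash
python3 -m handwheel '[{"delta_pos":[-0.2,0.35,-1.5],"yaw":0},{"delta_pos":[0,0,-2.5],"yaw":0},{"delta_pos":[0,0,-2.5],"yaw":0},{"delta_pos":[0,0,-2],"yaw":0},{"delta_pos":[0,0,-1.5],"yaw":0},{"delta_pos":[0,0,-1],"yaw":0},{"delta_pos":[0,0,0],"yaw":0},{"delta_pos":[0,0,0],"yaw":0}]' | grep -E 'eef|force:'
python3 -m handwheel '[{"delta_pos":[0,0,-0.6],"yaw":0},{"delta_pos":[0,0,-0.6],"yaw":0},{"delta_pos":[0,0,-0.6],"yaw":0},{"delta_pos":[0,0,0],"yaw":0},{"delta_pos":[0,0,0],"yaw":0}]'| grep -E 'eef|force:'
```

```text
eef_pos: [523.8, 263.9, 60.0]
force: [0.2, 0.5, -1.8]
gripper_force: 60.8
eef_pos: [523.1, 264.9, 41.5]
force: [0.3, -0.5, -1.2]
gripper_force: 60.8
```

```bash
python3 -m handwheel '[{"delta_pos":[0.1,-0.2,-0.5],"yaw":0},{"delta_pos":[0,0,-0.4],"yaw":0},{"delta_pos":[0,0,-0.3],"yaw":0},{"delta_pos":[0,0,0],"yaw":0},{"delta_pos":[0,0,0],"yaw":0}]' | grep -E 'eef|force:'
python3 -m handwheel '[{"delta_pos":[0,0,-0.2],"yaw":0},{"delta_pos":[0,0,0],"yaw":0},{"delta_pos":[0,0,0],"yaw":0}]'| grep -E 'eef|force:'
```

```text
eef_pos: [524.2, 262.8, 29.5]
force: [0.4, 0.2, -1.0]
gripper_force: 60.8
eef_pos: [524.3, 262.9, 27.8]
force: [-0.4, -0.4, -1.2]
gripper_force: 60.8
```

```bash
python3 -m handwheel '[{"delta_pos":[0,0,-0.15],"yaw":0},{"delta_pos":[0,0,0],"yaw":0},{"delta_pos":[0,0,0],"yaw":0}]'| grep -E 'eef|force:'
```

```text
eef_pos: [524.3, 262.9, 26.3]
force: [-0.2, -0.3, -1.8]
gripper_force: 60.8
```

```bash
python3 -m handwheel '[{"delta_pos":[0,0,-0.1],"yaw":0},{"delta_pos":[0,0,0],"yaw":0},{"delta_pos":[0,0,0],"yaw":0}]'| grep -E 'eef|force:'
```

```text
eef_pos: [524.3, 262.9, 25.3]
force: [0.3, 0.8, -1.2]
gripper_force: 60.8
```

```bash
python3 -m handwheel '[{"delta_pos":[0,0,-0.1],"yaw":0},{"delta_pos":[0,0,0],"yaw":0},{"delta_pos":[0,0,0],"yaw":0}]'| grep -E 'eef|force:'
python3 -m handwheel '[{"delta_pos":[0,0,-0.05],"yaw":0},{"delta_pos":[0,0,0],"yaw":0},{"delta_pos":[0,0,0],"yaw":0}]'| grep -E 'eef|force:'
```

```text
eef_pos: [524.5, 263.0, 24.6]
force: [-0.1, -0.2, 2.8]
gripper_force: 61.1
eef_pos: [524.5, 262.9, 24.5]
force: [-1.2, -0.2, 6.5]
gripper_force: 61.6
```

Touched at the expected height. Release and go to view the timer.

```bash
python3 -m handwheel '[{"delta_pos":[0,0,0],"yaw":0},{"delta_pos":[0,0,0],"yaw":0},{"delta_pos":[0,0,0],"yaw":0},{"delta_pos":[0,0,0],"yaw":0},{"delta_pos":[0,0,0.5],"yaw":0},{"delta_pos":[0,0,1],"yaw":0},{"delta_pos":[0,0,2],"yaw":0},{"delta_pos":[0,0,3],"yaw":0},{"delta_pos":[0,0,3.5],"yaw":0},{"delta_pos":[0,0,3.5],"yaw":0}]' 0.13
python3 -m handwheel '[{"delta_pos":[1,-1,2],"yaw":0},{"delta_pos":[1.8,-3,2],"yaw":0},{"delta_pos":[1.8,-3.4,0],"yaw":0},{"delta_pos":[1.8,-3.4,0],"yaw":0},{"delta_pos":[1.8,-3.4,0],"yaw":0},{"delta_pos":[1.8,-3.4,0],"yaw":0},{"delta_pos":[1.8,-3.4,0],"yaw":0},{"delta_pos":[1.8,-3.4,0],"yaw":0},{"delta_pos":[1.8,-3.0,0],"yaw":0},{"delta_pos":[1.4,-2.4,0],"yaw":0}]' 0.2
python3 -m handwheel '[{"delta_pos":[0.6,-0.8,0],"yaw":0},{"delta_pos":[0,0,0],"yaw":0},{"delta_pos":[0,0,0],"yaw":0},{"delta_pos":[0,0,0],"yaw":0}]' | grep eef
python3 - <<'E'
from h import *
im=cam("wrist"); W=cloud(im); save(im,'t1.png'); c=im['color'].astype(int)
near=np.hypot(W[...,0]-678,W[...,1]+37)<90
m=near&(W[...,2]>55)&(W[...,2]<72); q=W[m]; print('bar top',len(q),cv2.minAreaRect(q[:,:2].astype(np.float32)),q.mean(0))
m=near&(W[...,2]>20)&(W[...,2]<33)&(c.max(-1)-c.min(-1)<40); q=W[m]; print('box',cv2.minAreaRect(q[:,:2].astype(np.float32)),np.median(q[:,2]))
w=((c.min(-1)>170)&near&(W[...,2]>18)).astype(np.uint8); N,l,st,ce=cv2.connectedComponentsWithStats(w)
for i in range(1,N):
    if st[i,4]>3: print(st[i,4],ce[i].round(1),np.nanmean(W[l==i],0).round(1))
u=[v.mean() for v in np.nonzero(near)]; print(u)
E
python3 inb.py
```

```text
clock: 74.52
eef_pos: [524.0, 262.5, 160.8]
tool_rot: [-3.139, 0.003, 0.061]
force: [1.0, 0.3, 0.1]
width: 48.4
gripper_force: 0.0
clock: 75.35
eef_pos: [693.1, -39.1, 200.1]
tool_rot: [-3.14, 0.001, 0.059]
force: [0.7, -0.0, 0.1]
width: 51.6
gripper_force: 0.0
eef_pos: [697.8, -40.4, 198.8]
bar top 711 ((666.7033081054688, -24.73632049560547), (14.09487247467041, 44.07131576538086), 67.62520599365234) [668.78312449 -25.01570242  65.10197092]
box ((666.6624755859375, -24.664348602294922), (85.00447082519531, 85.2660140991211), 80.81226348876953) 28.885887517387744
4245 [270.8 213.1] [671.  -25.9  29.7]
81 [207.8 306.7] [704.8 -11.5 241. ]
83 [363.4 306.8] [708.6 -68.8 240.7]
10 [457.9 379.1] [693.2 -99.5 256.7]
6 [398.  378.5] [715.9 -67.2 280.8]
33 [ 38.1 387.3] [705.1  22.4 279.3]
11 [397. 395.] [716.  -65.4 285.7]
[np.float64(309.8691065060558), np.float64(284.32091502193884)]
scene 26 rel [10.1 30.9 31.5] res 1.6
side 91 rel [-10.6 -59.4  31.9] res 2.2
side 112 rel [53.1  5.9 29.1] res 1.7
side 254 rel [-15.8 -13.   43.1] res 10.9
side 126 rel [ 8.4 33.1 29.7] res 5.8
```

```bash
cat > marks.py <<'E'
from h import *
im=cam("wrist"); W=cloud(im); c=im['color'].astype(int); C=np.array([666.7,-24.7])
d=W[...,:2]-C; r=np.hypot(d[...,0],d[...,1]); a=np.degrees(np.arctan2(d[...,1],d[...,0]))%360
box=(r<40)&(W[...,2]>24)&(W[...,2]<34); b=c.min(-1); print(np.percentile(b[box],[5,50,90,97,99.5]))
w=(box&(b>np.median(b[box])+25)).astype(np.uint8); N,l,st,ce=cv2.connectedComponentsWithStats(w)
for i in range(1,N):
    if st[i,4]>4: p=np.nanmean(d[l==i],0); print('mark',st[i,4],np.degrees(np.arctan2(p[1],p[0])).round(1)%360,np.hypot(*p).round(1))
m=(r<60)&(W[...,2]>58)&(W[...,2]<72); q=W[m]; R_=cv2.minAreaRect(q[:,:2].astype(np.float32)); print('bar',R_)
p=d[m&(b>120)]; print('pointer',len(p),p.mean(0) if len(p) else '')
save(im,'t2.png',(210,150,340,280),4)
E
python3 marks.py
```

```text
[184.   208.   215.   239.71 245.  ]
mark 31 57.5 33.8
mark 25 80.4 33.8
mark 25 103.7 34.4
mark 22 126.2 34.3
mark 16 148.7 35.3
bar ((666.7092895507812, -24.711721420288086), (14.160623550415039, 44.6021842956543), 67.17694854736328)
pointer 114 [-11.68004604   4.72458516]
```

View pics/t2.png

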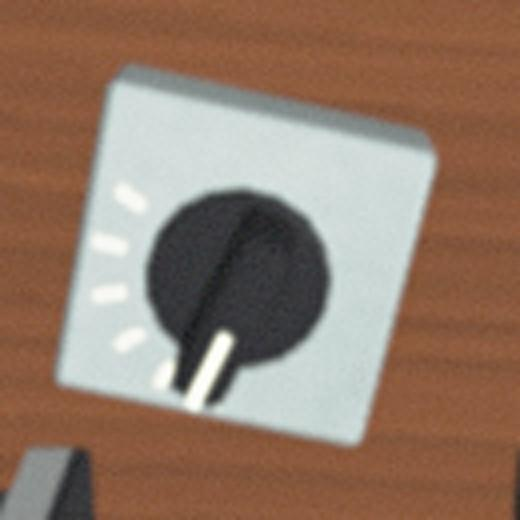

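The picture shows the pointer at (210,375) just short of... past off, next to the 1-hour mark. The marks measure 149°, 126°, 104°, 80° and 57°, and the pointer 157.4°. So the turn is 54° (0.94 rad) clockwise. Align on the bar.

```bash
python3 -m handwheel '[{"delta_pos":[-0.6,0.3,-1],"yaw":-0.08},{"delta_pos":[-0.7,0.4,-1.5],"yaw":-0.08},{"delta_pos":[-0.7,0.4,-1.5],"yaw":-0.08},{"delta_pos":[-0.7,0.3,-1.5],"yaw":-0.08},{"delta_pos":[-0.4,0.2,-1.5],"yaw":-0.08},{"delta_pos":[0,0,-1.2],"yaw":-0.055},{"delta_pos":[0,0,0],"yaw":0},{"delta_pos":[0,0,0],"yaw":0}]'
python3 -c "
from h import *
print(status.read_state()['qpos'].round(2))"
```

```text
clock: 76.55
eef_pos: [667.0, -26.2, 116.5]
tool_rot: [-3.139, 0.003, -0.391]
force: [-0.0, -0.4, 0.7]
width: 51.2
gripper_force: 0.0
[-0.42  0.93  0.8   1.57 -0.77  0.98 -1.33]
```

```bash
python3 -m handwheel '[{"delta_pos":[0,0.15,-1.5],"yaw":0},{"delta_pos":[0,0,-1.5],"yaw":0},{"delta_pos":[0,0,-1.5],"yaw":0},{"delta_pos":[0,0,-1.2],"yaw":0},{"delta_pos":[0,0,-1],"yaw":0},{"delta_pos":[0,0,-0.6],"yaw":0},{"delta_pos":[0,0,0],"yaw":0},{"delta_pos":[0,0,0],"yaw":0}]'
```

```text
clock: 77.22
eef_pos: [667.3, -25.9, 43.5]
tool_rot: [-3.138, 0.003, -0.394]
force: [-0.0, 0.5, 0.6]
width: 51.0
gripper_force: 0.0
```

Close, check, and turn by 0.94 in total.

```bash
python3 -m handwheel '[{"delta_pos":[0,0.1,-0.2],"yaw":0},{"delta_pos":[0,0,0],"yaw":0},{"delta_pos":[0,0,0],"yaw":0},{"delta_pos":[0,0,0],"yaw":0},{"delta_pos":[0,0,0],"yaw":0},{"delta_pos":[0,0,0],"yaw":0},{"delta_pos":[0,0,0],"yaw":0},{"delta_pos":[0,0,0],"yaw":0}]' -1
python3 -m handwheel '[{"delta_pos":[0,0,0],"yaw":-0.05},{"delta_pos":[0,0,0],"yaw":-0.1},{"delta_pos":[0,0,0],"yaw":-0.1},{"delta_pos":[0,0,0],"yaw":-0.1},{"delta_pos":[0,0,0],"yaw":-0.1},{"delta_pos":[0,0,0],"yaw":-0.1},{"delta_pos":[0,0,0],"yaw":-0.1},{"delta_pos":[0,0,0],"yaw":-0.1},{"delta_pos":[0,0,0],"yaw":-0.1},{"delta_pos":[0,0,0],"yaw":-0.05}]'
python3 -m handwheel '[{"delta_pos":[0,0,0],"yaw":-0.04},{"delta_pos":[0,0,0],"yaw":0},{"delta_pos":[0,0,0],"yaw":0},{"delta_pos":[0,0,0],"yaw":0}]'
```

```text
clock: 77.88
eef_pos: [667.5, -24.9, 42.5]
tool_rot: [-3.138, 0.002, -0.394]
force: [-1.8, -0.6, 5.3]
width: 12.5
gripper_force: 60.5
clock: 78.72
eef_pos: [667.3, -25.3, 42.5]
tool_rot: [-3.138, 0.001, -1.298]
force: [-2.7, -1.7, 7.5]
width: 12.5
gripper_force: 60.8
clock: 79.05
eef_pos: [667.3, -25.3, 42.5]
tool_rot: [-3.138, 0.002, -1.334]
force: [-2.8, -1.1, 6.3]
width: 12.7
gripper_force: 60.7
```

Release, rise, and measure the knob.

```bash
python3 -m handwheel '[{"delta_pos":[0,0,0],"yaw":0},{"delta_pos":[0,0,0],"yaw":0},{"delta_pos":[0,0,0],"yaw":0},{"delta_pos":[0,0,0],"yaw":0},{"delta_pos":[0,0,0.8],"yaw":0},{"delta_pos":[0,0,1.5],"yaw":0},{"delta_pos":[0,0,2.5],"yaw":0},{"delta_pos":[0,0,3],"yaw":0},{"delta_pos":[0,0,3],"yaw":0},{"delta_pos":[0,0,3],"yaw":0}]' 0.2
python3 -m handwheel '[{"delta_pos":[0.5,-2,2],"yaw":0},{"delta_pos":[0,-2,1],"yaw":0},{"delta_pos":[0,0,0],"yaw":0},{"delta_pos":[0,0,0],"yaw":0},{"delta_pos":[0,0,0],"yaw":0}]'
python3 marks.py; python3 inb.py; python3 chips.py|head -1
```

```text
clock: 79.88
eef_pos: [667.4, -25.0, 182.8]
tool_rot: [-3.137, 0.002, -1.334]
force: [0.3, -0.5, -0.9]
width: 51.5
gripper_force: 0.0
clock: 80.3
eef_pos: [672.2, -63.8, 210.0]
tool_rot: [-3.138, 0.004, -1.334]
force: [-0.2, 0.6, 0.1]
width: 51.4
gripper_force: 0.0
[147. 166. 175. 216. 226.]
mark 48 170.6 35.1
mark 27 57.6 33.6
mark 30 148.5 34.9
mark 27 80.8 33.8
mark 25 125.8 34.9
bar ((666.0765380859375, -25.386260986328125), (13.9099760055542, 44.299068450927734), 13.513129234313965)
pointer 96 [-3.14560502 11.34509006]
scene 77 rel [  3.2 -11.   52.2] res 3.8
scene 114 rel [11.9 30.6 31. ] res 1.8
side 97 rel [-10.  -58.6  32.1] res 2.0
side 117 rel [53.2  5.9 29.6] res 2.6
side 262 rel [-15.7 -12.7  43. ] res 9.9
side 124 rel [ 8.4 32.3 29.7] res 5.4
scene [([345.0, 164.0], 23, [-25.0, 56.0, 32.0])]
```

The knob is at 103.5°, and the 3-hour mark fits at 103.3°. All balls and chips are in the bowl, the tray is flat on its mat, and the arm touches nothing. Handing in.

```bash
python3 -c "
from h import *
print(ctrl.finish_job())"
```

```text
the job is handed in; nothing more can be done
None
```

The job is handed in: five chips and five balls are in the bowl, the tray is flat on its mat within about 4 mm of where it stood, and the knob is at the 3-hour mark (103.5° measured, mark at 103.3°), though one gripper finger brushed the bowl wall at about 8 N before I corrected.

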